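# Seat an oak blank in the ratchet clamp and tighten to the click

### The job

Load the pale oak blank into the clamping jig: slide it lengthwise under the bridge, fully home against the red stop, without ramming the stop. Then turn the orange knob clockwise until its torque limiter slips and clicks, stop turning after one or two clicks, and let go, leaving the blank clamped fully home. Leave the dark bar and the other loose things alone.

Things in the scene. Friction and masses are not known exactly. Their poses are not given: they have to be found in the camera images.
- blank: Loose pale oak bar, 150 x 40 x 24 mm, 0.08 to 0.15 kg, same at both ends and both ways round; two thin black pencil lines across its top. Origin at the centre of its underside, x along its length, z up. It starts lying flat on the bench, left or right of the jig.
- jig: Clamping jig bolted to the bench, 130 mm high. Origin on the knob's vertical axis at bench level; x along the channel, from its open mouth to the stop, z up. The blank lies on the aluminium base plate: 12 mm thick, 92 mm wide, x = -150 to +60 mm. Blue bridge across at x = -17 to +17 mm, its underside 57 and top 79 mm above the bench, on posts at y = -42 to -29 and +29 to +42 mm.
- mouth (a point): Middle of the channel's open mouth, on top of the base plate, 54 mm from the knob's axis. Axes as the jig's. The steel channel walls stand 12 mm above the plate, 43 mm apart inside, from x = -35 to +40 mm of the jig; flared lead-ins widen them to about 60 mm at this point.
- stop: Rigid red stop block at the channel's end, 30 mm high above the plate, 56 mm wide. Origin at the bottom middle of the face that the blank's end must touch, 40 mm beyond the knob's axis. Axes as the jig's.
- home (a point): Where the blank's origin is when it is home: on the top of the jig's plate (12 mm above the bench), 35 mm from the knob's axis towards the mouth, 75 mm from the stop face. Axes as the jig's. A fixed point of the jig.
- pad: Black rubber pressure pad, 26 mm across, under the bridge on a steel spindle. Origin at the centre of its underside, on the knob's axis. It goes down 5 mm for each radian that the screw turns. It starts 3 to 9.5 mm above the top of a blank lying on the plate.
- knob_grip (a point): Point on the knob's axis, 119 mm above the bench, the height to grip. The orange knob: a disc 42 mm across (86 to 94 mm above the bench) and on it an upright bar 42 mm long, 14 mm thick, 94 to 130 mm above the bench, to be pinched across its thickness from above. x of this point runs along the bar, z up. The knob turns and keeps its height.
- collar (a point): Centre of the top of the dark steel collar under the knob, 59 mm across, with 12 tick marks 30 degrees apart. It turns with the screw. Turning the knob clockwise seen from above turns collar and screw and lowers the pad, at about 0.11 N m and without slip, for 0.6 to 2 rad (differs each time). The screw stays where the knob is let go.
- ratchet (a joint): How far the knob has slipped round against the collar, rad: 0 at the start, grows as it slips clockwise. When the pad presses the blank with 20 to 30 N the torque rises from about 0.11 to 0.26 N m and the knob slips: the torque then swings between about 0.12 and 0.26 N m, one click for each 0.52 rad of slip.
- dark_bar: Loose dark wooden bar of the same size as the blank, not wanted; to be left alone. Origin at the centre of its underside, x along its length.
- screwdriver: Red-handled screwdriver, 200 mm long, lying on the bench. Origin under its middle, x along it. Leave alone.
- hammer: Hammer with a wooden handle, 260 mm long. Origin under its middle, x along the handle. Leave alone.
- mug: Blue mug, 80 mm across, 90 mm high. Origin at the centre of its underside. Leave alone.
- glue: White bottle with red cap, 56 mm across, 160 mm high. Origin at the centre of its underside. Leave alone.
- tin: Steel tin with a yellow band, 72 mm across, 100 mm high. Origin at the centre of its underside. Leave alone.
There are look-alikes about, which are no part of the job. There is more than one size of the blank; the one meant has the size given above. What is shaped like the jig but turquoise is not meant.

How it is judged:
By the outcome, as a careful person would: the job done as asked, in the order asked, and still so for the second after the job is handed in, with the robot touching nothing.
It also fails if it takes over 72 s, if anything falls off the work surface, if the arm or the gripper's body presses on something with over 40 N, if the wrist force passes 120 N, or if a joint passes its speed limit or range.

### The arm

A 7-joint arm with a two-finger parallel gripper is mounted at the origin on the work surface. World frame = base frame: x ahead of the robot, y to its left, z up, the work surface at z = 0. Lengths are in m, angles in rad, forces in N, time in s.
With the tool pointing down it reaches from about 0.4 to 0.925 m from the base axis. Payload 4.1 kg.
Tool frame: the origin (TCP) lies midway between the tips of the shut fingers; the grasp point (between the pads) lies 19 mm behind it (bot.tcp_to_grasp is the distance from the TCP to the grasp point, in m); z points along the fingers, y is the line along which they close (so a half turn about z gives the same grasp; the last joint's range is limited). The gripper opens to 85 mm and grips with 20 to 120 N. Pads are 22 mm wide; open, the fingers measure 114 mm over their backs; the gripper's body (76 mm by 85 mm) begins 54 mm behind the grasp point. The pads swing forward as they close: fully open they stand 13 mm farther back than shut.
Start: joints at [1.114, 0.398, 0.045, 1.537, -0.019, 1.207, -0.051], TCP at [0.228, -0.609, 0.231] pointing down, gripper open.
Joint ranges: [-2.82, 2.82], [-0.49, 2.23], [-1.37, 1.46], [0, 2.46], [-1.36, 4.5], [0.23, 2], [-2.94, 2.94]. Speed limits (rad/s): [2.57, 2.57, 3.14, 3.14, 3.14, 3.14, 3.14].

### API

Orientations are given as a rotation vector (axis times angle).
In Python, from station import bot gives the robot as it stands.
- The arm moves only by the shell command python3 -m creep 'ROWS' [FORCE]. ROWS is JSON, a list of rows, each an object with "jaw": the opening, from 0 (shut) to 1 (fully open); "offset": the shift along the tool's x, y, z in units of 25 mm (1.0 is 25 mm), a list of three; "twist": the turn about the tool's z in units of 6 degrees (1.0 is 6 degrees). In form: [{"jaw": jaw, "offset": [dx, dy, dz], "twist": twist}, ...]. A call has 1 to 12 rows; each row shifts and turns the commanded pose from where the row before left it, along the tool's axes as they then stand; what a row does not reach is not made up. A row lasts 1/12 s, in which the tool goes at most 41.7 mm and 7.16 degrees, less where a joint would pass 70% of its speed; a pose out of reach is approached as far as the arm can. A call is refused whole if a number of a shift passes 1 or a number of a turn 1, either way. A call with a gripper value outside its range is refused whole. The fingers move at their own pace and stop on an object; FORCE is the grip in N (left out, the last holds). Time passes only in rows, so rows that do not move let the fingers close. It gives the time, the measured TCP pose, the force, the opening and the grip force at its end, in the units of the state.
- bot.sense(): the state, without advancing time (a new reading comes with each control period).
- bot.get_image(name): name is "scene" or "side" or "wrist"; returns (picture, depth): 480x640x3 uint8, red, green, blue; 480x640 float32, m along the optical axis (not along the pixel's ray), 0 where there is no reading.
- bot.camera_info(name): a dict with "fx", "fy", "cx", "cy" (pixels), "distortion" ([k1, k2, p1, p2, k3] as OpenCV has them; the pictures are not rectified), "pose" (4x4, takes a point from camera to world coordinates). Camera axes: x right, y down, z forward; pixel columns grow to the right and rows downward; lengths in m; the calibration is good to about 2 mm. A picture is of the moment at which its call begins: read the wrist's pose just before it. camera_info takes no time and is no camera call; for the wrist camera it gives the pose at the moment of the call.
- bot.sign_off(): hands the job in; it is judged then, once.
The state is a dict: "t": time; "joints": joint angles; "qd": joint speeds; "joint_torque": joint torques, N m; "position": TCP position; "ee_rot": TCP orientation; "contact_force": force on the tool from outside, world axes, zero at the start; "moment": the same for the moment, N m; "width": opening from 0.0 (shut) to 1.0 (fully open); "finger_force": force on a finger pad.
Only numpy, scipy, OpenCV 4.12 (cv2) and the standard library are available. Lean on these libraries where they do the work, as an engineer would, in place of code of your own. Each camera call takes 0.05 s, during which the arm holds its last target. There are 200 camera calls.

## Working session

There is one attempt and no reset: what is moved stays moved. The work goes in short steps, Python scripts to look and compute and a shell command to move; the robot and the scene stay as the last step left them, time stands still between calls to the robot, and variables do not carry over. Pictures are saved under pics/ and viewed, at most 10 in all, crops included, and the job is handed in when it is done.

```bash
ls; mkdir -p pics; cat > h.py <<'E'
import numpy as np, cv2
from scipy.spatial.transform import Rotation as R
from station import bot
def snap(n,f):
    info=bot.camera_info(n); rgb,d=bot.get_image(n)
    cv2.imwrite(f'pics/{f}.png',rgb[:,:,::-1]); np.savez(f'pics/{f}.npz',rgb=rgb,d=d,**{k:np.array(v) for k,v in info.items()})
def load(f): return dict(np.load(f'pics/{f}.npz'))
def cloud(s):
    h,w=s['d'].shape; K=np.array([[s['fx'],0,s['cx']],[0,s['fy'],s['cy']],[0,0,1.]])
    u,v=np.meshgrid(np.arange(w),np.arange(h))
    p=cv2.undistortPoints(np.stack([u,v],-1).reshape(-1,1,2).astype(float),K,s['distortion'].astype(float)).reshape(h,w,2)
    P=np.dstack([p,np.ones((h,w))])*s['d'][...,None]
    P=P@s['pose'][:3,:3].T+s['pose'][:3,3]; P[s['d']==0]=np.nan
    return P
E
python3 - <<'E'
from h import *
snap('scene','s0'); snap('side','d0'); 
a=cv2.imread('pics/s0.png')
for f in('s0','d0'): print(load(f)['pose'].round(3).tolist())
s=bot.sense(); print(s['position'],s['ee_rot'],s['t'],s['width'],s['contact_force'])
print(R.from_rotvec(s['ee_rot']).as_matrix().round(3))
E
```

```text
pics
[[0.404, 0.532, -0.744, 1.323], [0.915, -0.244, 0.323, -0.385], [-0.01, -0.811, -0.585, 0.737], [0.0, 0.0, 0.0, 1.0]]
[[-0.912, -0.3, 0.278, 0.095], [-0.41, 0.661, -0.628, 0.849], [0.004, -0.687, -0.726, 1.076], [0.0, 0.0, 0.0, 1.0]]
[ 0.22743073 -0.60829164  0.23036125] [-3.08970843e+00 -5.58841943e-01  7.30025415e-04] 0.1 1.0007351416379415 [ 0.39647454 -0.14774542  1.07460429]
[[ 0.937  0.35  -0.001]
 [ 0.35  -0.937  0.002]
 [-0.    -0.002 -1.   ]]
```

View pics/s0.png

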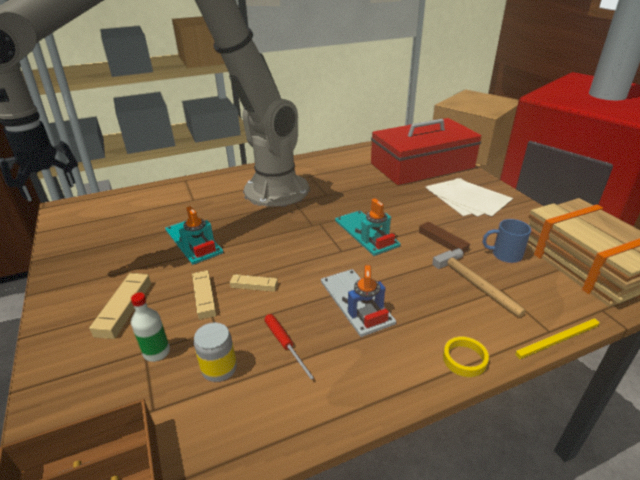

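View pics/d0.png

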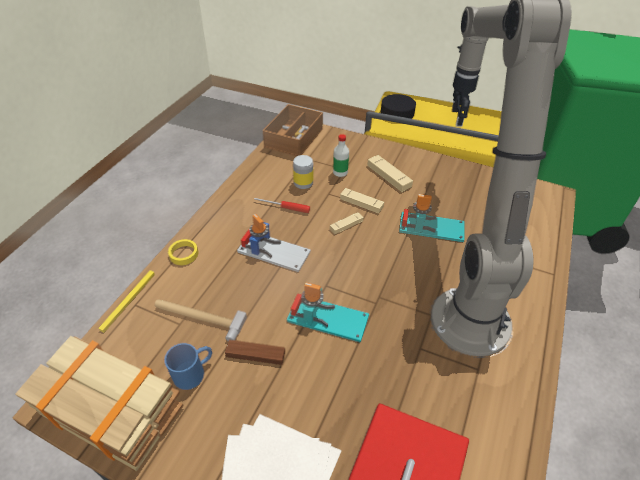

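Scene picture: pale bars lie at (122,303), (204,295) and (254,283), and the dark bar at (444,237). The aluminium jig with the blue bridge is at (362,300); the turquoise ones at (195,235) and (370,225) aren't meant. I'll measure the three bars and the jig.

```bash
python3 - <<'E'
from h import *
S={f:cloud(load(f)) for f in('s0','d0')}
def comp(f,seed,zlo,zhi,r):
    P=S[f]; u,v=seed; c=P[v,u]
    m=(P[...,2]>zlo)&(P[...,2]<zhi)&(np.hypot(P[...,0]-c[0],P[...,1]-c[1])<r)
    n,l=cv2.connectedComponents(m.astype(np.uint8)); k=l[v,u]
    if k==0: print(f,seed,'seed off',c); return
    Q=P[l==k]
    (cx,cy),(w,h),a=cv2.minAreaRect((Q[:,:2]*1000).astype(np.float32))
    if w<h: w,h,a=h,w,a+90
    print(f,seed,'c',round(cx,1),round(cy,1),'size',round(w,1),round(h,1),'ang',round(a,1),'z med',np.nanmedian(Q[:,2]).round(4),len(Q))
for s in[(122,303),(204,295),(254,283)]: comp('s0',s,.012,.05,.15)
for s in[(390,172),(362,200),(347,222)]: comp('d0',s,.012,.05,.15)
print('plate'); 
for f,s in(('s0',(340,290)),('d0',(285,253))): comp(f,s,.006,.0155,.25)
# knob orange & stop red near jig
for f,s in(('s0',(365,290)),('d0',(262,235))):
    rgb=load(f)['rgb'].astype(int); P=S[f]; u,v=s
    box=np.zeros(rgb.shape[:2],bool); box[v-50:v+50,u-50:u+50]=1
    r,g,b=rgb[...,0],rgb[...,1],rgb[...,2]
    red=box&(r>110)&(g<55)&(b<60)&(r>3*g)
    org=box&(r>150)&(g>60)&(g<150)&(b<70)&(P[...,2]>.084)&(P[...,2]<.14)
    blu=box&(b>r+40)&(b>g+30)
    for n,m in(('red',red),('org',org),('orgtop',org&(P[...,2]>.127)),('blu',blu)):
        Q=P[m]; Q=Q[~np.isnan(Q[:,0])]
        if len(Q)<3: print(n,len(Q)); continue
        (c,w,a)=cv2.minAreaRect((Q[:,:2]*1000).astype(np.float32)); print(f,n,len(Q),np.round(c,1),np.round(w,1),round(a,1),'z',np.percentile(Q[:,2],[2,50,98]).round(3), 'mean',Q.mean(0).round(3))
a=cv2.imread('pics/s0.png')[180:340,90:410]; b=cv2.imread('pics/d0.png')[150:310,230:450]
A=cv2.resize(a,None,fx=2.5,fy=2.5,interpolation=3); cv2.imwrite('pics/c0.png',A)
E
```

```text
s0 (122, 303) c 412.8 -521.8 size 195.0 56.1 ang 149.6 z med 0.0297 1527
s0 (204, 295) c 452.6 -338.7 size 155.0 40.3 ang 174.3 z med 0.023 746
s0 (254, 283) c 460.9 -214.7 size 115.1 35.5 ang 57.5 z med 0.0172 438
d0 (390, 172) c 407.1 -519.5 size 198.1 60.7 ang 150.9 z med 0.0302 645
d0 (362, 200) c 449.3 -334.9 size 152.1 50.2 ang 173.2 z med 0.0233 443
d0 (347, 222) c 456.9 -210.3 size 115.5 36.7 ang 58.7 z med 0.0182 271
plate
s0 (340, 290) c 621.3 -7.7 size 212.7 92.8 ang 1.6 z med 0.0109 1158
d0 (285, 253) seed off [nan nan nan]
s0 red 186 [591.6  76.3] [ 46.1 332.9] 56.1 z [0.02  0.039 0.043] mean [0.665 0.023 0.036]
s0 org 189 [664.2 -12.2] [27.5 43.1] 68.5 z [0.089 0.108 0.131] mean [ 0.67  -0.013  0.109]
s0 orgtop 52 [666.1  -6.2] [11.  42.3] 62.1 z [0.127 0.128 0.131] mean [ 0.664 -0.005  0.129]
s0 blu 126 [665.6  -7.1] [26.5 82.9] 2.2 z [0.026 0.074 0.077] mean [ 0.669 -0.031  0.066]
d0 red 22 [706.8   7.4] [ 8.7 40.7] 3.7 z [0.024 0.033 0.042] mean [0.705 0.018 0.033]
d0 org 101 [658.5   1.1] [35.8 33.9] 24.1 z [0.089 0.096 0.133] mean [0.657 0.003 0.108]
d0 orgtop 25 [658.3   0. ] [12.2 33.7] 60.3 z [0.128 0.13  0.133] mean [0.658 0.002 0.13 ]
d0 blu 136 [658.3  -0.8] [86.9 27.2] 86.2 z [0.021 0.06  0.08 ] mean [0.658 0.025 0.055]
```

View pics/c0.png

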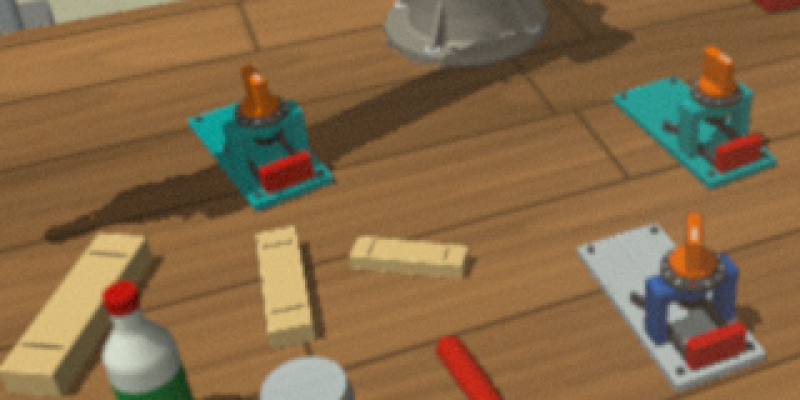

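Of the three pale bars, (122,303) measures 195x58x30 mm, (204,295) measures 153x42x23.5 mm and (254,283) measures 115x36x18 mm. Only the one at scene (204,295) matches 150x40x24, and the crop shows its two pencil lines, so it's the blank. The jig is the grey-plate, blue-bridge one at scene (362,300), with its mouth towards the robot and the stop away from it. Next I'll go above the blank and check with the wrist camera.

```bash
python3 -m creep '[{"jaw":1,"offset":[0.95,-0.62,0],"twist":0},{"jaw":1,"offset":[0.95,-0.62,0],"twist":0},{"jaw":1,"offset":[0.95,-0.62,0],"twist":0},{"jaw":1,"offset":[0.95,-0.62,0],"twist":0},{"jaw":1,"offset":[0.95,-0.62,0],"twist":0},{"jaw":1,"offset":[0.95,-0.62,0],"twist":0},{"jaw":1,"offset":[0.95,-0.62,0],"twist":0},{"jaw":1,"offset":[0.95,-0.62,0],"twist":0},{"jaw":1,"offset":[0.95,-0.62,0],"twist":0},{"jaw":1,"offset":[0.95,-0.62,0],"twist":0},{"jaw":1,"offset":[0.95,-0.62,0],"twist":0},{"jaw":1,"offset":[0.95,-0.62,0],"twist":0}]' && python3 -m creep '[{"jaw":1,"offset":[0,0,0],"twist":0.88},{"jaw":1,"offset":[0,0,0],"twist":0.88},{"jaw":1,"offset":[0,0,0],"twist":0.88},{"jaw":1,"offset":[0,0,0],"twist":0.88},{"jaw":1,"offset":[0,0,0],"twist":0.88},{"jaw":1,"offset":[0,0,0],"twist":0},{"jaw":1,"offset":[0,0,0],"twist":0}]'
cat >> h.py <<'E'
def state():
    s=bot.sense(); M=R.from_rotvec(s['ee_rot']).as_matrix()
    print('t %.2f'%s['t'],'pos',s['position'].round(4),'xang %.1f'%np.degrees(np.arctan2(M[1,0],M[0,0])),'tilt',M[:2,2].round(3),'F',np.round(s['contact_force'],1),'M',np.round(s['moment'],2),'w %.3f'%s['width'],'ff',np.round(s['finger_force'],1),'j',np.round(s['joints'],2))
    return s,M
def rect(P,m):
    n,l,st,_=cv2.connectedComponentsWithStats(m.astype(np.uint8)); k=1+np.argmax(st[1:,4]); Q=P[l==k]
    c,(w,h),a=cv2.minAreaRect((Q[:,:2]*1000).astype(np.float32))
    if w<h: w,h,a=h,w,a+90
    vs=np.argwhere(l==k)
    print('c',np.round(c,1),'size',round(w,1),round(h,1),'ang',round(a,1),'zmed',np.median(Q[:,2]).round(4),'n',len(Q),'px',vs.min(0)[::-1],vs.max(0)[::-1])
    return np.array(c)/1000,a
def todelta(M,dw): print('tool units',(M.T@np.array(dw)/.025).round(2))
E
python3 - <<'E'
from h import *
state(); snap('wrist','w1'); P=cloud(load('w1'))
m=(P[...,2]>.018)&(P[...,2]<.032)&(np.hypot(P[...,0]-.45,P[...,1]+.337)<.1)
rect(P,m); print(load('w1')['pose'].round(3))
E
```

```text
t: 1.1
position: [0.4298, -0.3334, 0.2309]
ee_rot: [-3.091, -0.559, 0.001]
contact_force: [-0.1, 0.2, 0.1]
width: 1.002
finger_force: 0.0
t: 1.68
position: [0.4293, -0.3346, 0.231]
ee_rot: [-3.137, 0.158, 0.001]
contact_force: [-0.5, 0.3, -0.6]
width: 1.0
finger_force: 0.0
t 1.68 pos [ 0.4293 -0.3346  0.231 ] xang -5.8 tilt [-0.001  0.   ] F [-0.5  0.3 -0.6] M [ 0.02 -0.04 -0.02] w 1.000 ff 0.0 j [ 0.65  0.21 -0.07  1.79  0.02  1.14 -1.1 ]
c [ 451.3 -337.6] size 149.6 40.1 ang 174.3 zmed 0.0239 n 6510 px [300 102] [344 258]
[[-0.099 -0.95  -0.296  0.506]
 [-0.995  0.095  0.03  -0.343]
 [-0.001  0.297 -0.955  0.373]
 [ 0.     0.     0.     1.   ]]
```

View pics/w1.png

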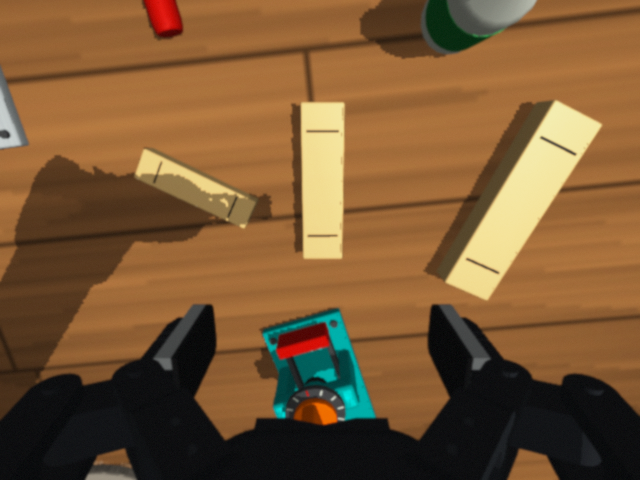

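The wrist view shows the blank alone at px (300-344, 102-258): centre (0.451,-0.338), 149.6x40.1 mm, top at 23.9 mm, which fits. The wrist camera sits 77 mm ahead on the tool's +x side. I'll therefore grip the far (+x) end and turn half round in the air, so the camera trails during insertion. First I'll check clearances and the jig pose.

```bash
python3 - <<'E'
from h import *
S=cloud(load('s0')); 
for n,(u,v) in dict(glue=(150,335),gluecap=(139,300),tin=(215,332),teal=(195,215),drv=(280,330)).items(): print(n,np.nanmedian(S[v-2:v+3,u-2:u+3].reshape(-1,3),0).round(3))
s,M=state(); ang=np.radians(-5.7); g=np.array([.4513,-.3376])+.045*np.array([np.cos(ang),np.sin(ang)]); print(g)
todelta(M,[g[0]-s['position'][0],g[1]-s['position'][1],0]); print(bot.tcp_to_grasp)
E
```

```text
glue [ 0.61  -0.465  0.076]
gluecap [ 0.594 -0.465  0.158]
tin [ 0.68  -0.346  0.099]
teal [ 0.259 -0.304  0.12 ]
drv [ 0.655 -0.21   0.023]
t 1.73 pos [ 0.4293 -0.3346  0.231 ] xang -5.8 tilt [-0.  0.] F [-0.3 -0.  -0.5] M [-0.01  0.01 -0.01] w 0.999 ff 0.0 j [ 0.65  0.21 -0.07  1.79  0.02  1.14 -1.1 ]
[ 0.4960775  -0.34206939]
tool units [ 2.69  0.03 -0.  ]
0.0187
```

```bash
python3 -m creep '[{"jaw":1,"offset":[0.9,0.01,0.6],"twist":0},{"jaw":1,"offset":[0.9,0.01,0.6],"twist":0},{"jaw":1,"offset":[0.89,0.01,0.6],"twist":0},{"jaw":1,"offset":[0,0,0.95],"twist":0},{"jaw":1,"offset":[0,0,0.95],"twist":0},{"jaw":1,"offset":[0,0,0.95],"twist":0},{"jaw":1,"offset":[0,0,0.95],"twist":0},{"jaw":1,"offset":[0,0,0.95],"twist":0},{"jaw":1,"offset":[0,0,0.95],"twist":0},{"jaw":1,"offset":[0,0,0.7],"twist":0},{"jaw":1,"offset":[0,0,0.5],"twist":0},{"jaw":1,"offset":[0,0,0.3],"twist":0}]' && python3 -m creep '[{"jaw":1,"offset":[0,0,0.24],"twist":0},{"jaw":1,"offset":[0,0,0],"twist":0},{"jaw":0.3,"offset":[0,0,0],"twist":0},{"jaw":0.3,"offset":[0,0,0],"twist":0},{"jaw":0.3,"offset":[0,0,0],"twist":0},{"jaw":0.3,"offset":[0,0,0],"twist":0},{"jaw":0.3,"offset":[0,0,0],"twist":0},{"jaw":0.3,"offset":[0,0,0],"twist":0},{"jaw":0.3,"offset":[0,0,0],"twist":0},{"jaw":0.3,"offset":[0,0,0],"twist":0}]' 60; python3 -c "
from h import *
state()"
```

```text
t: 2.73
position: [0.4955, -0.342, 0.0046]
ee_rot: [-3.136, 0.16, 0.003]
contact_force: [-1.3, 0.3, -0.3]
width: 1.004
finger_force: 0.0
t: 3.57
position: [0.4972, -0.3431, 0.0015]
ee_rot: [3.136, -0.162, 0.003]
contact_force: [-0.9, -0.3, 5.9]
width: 0.457
finger_force: 62.7
t 3.57 pos [ 0.4972 -0.3431  0.0015] xang -5.9 tilt [ 0.002 -0.001] F [-0.9 -0.3  5.9] M [0.07 0.07 0.01] w 0.457 ff 62.7 j [ 0.59  0.57 -0.08  1.84  0.06  0.73 -1.19]
```

```bash
python3 -m creep '[{"jaw":0.3,"offset":[0,0,-0.3],"twist":0},{"jaw":0.3,"offset":[0,0,-0.6],"twist":0},{"jaw":0.3,"offset":[0,0,-0.9],"twist":0},{"jaw":0.3,"offset":[0,0,-0.9],"twist":0},{"jaw":0.3,"offset":[0,0,-0.9],"twist":0},{"jaw":0.3,"offset":[0,0,-0.9],"twist":0},{"jaw":0.3,"offset":[0,0,-0.9],"twist":0},{"jaw":0.3,"offset":[0,0,-0.9],"twist":0},{"jaw":0.3,"offset":[0,0,-0.9],"twist":0},{"jaw":0.3,"offset":[0,0,-0.8],"twist":0}]' && python3 -m creep '[{"jaw":0.3,"offset":[-0.2,-0.9,0],"twist":0},{"jaw":0.3,"offset":[-0.2,-0.95,0],"twist":0},{"jaw":0.3,"offset":[-0.2,-0.95,0],"twist":0},{"jaw":0.3,"offset":[-0.2,-0.95,0],"twist":0},{"jaw":0.3,"offset":[-0.2,-0.95,0],"twist":0},{"jaw":0.3,"offset":[-0.2,-0.95,0],"twist":0},{"jaw":0.3,"offset":[-0.2,-0.95,0],"twist":0},{"jaw":0.3,"offset":[-0.2,-0.95,0],"twist":0},{"jaw":0.3,"offset":[-0.2,-0.95,0],"twist":0},{"jaw":0.3,"offset":[-0.2,-0.95,0],"twist":0},{"jaw":0.3,"offset":[-0.2,-0.95,0],"twist":0},{"jaw":0.3,"offset":[-0.2,-0.95,0],"twist":0}]' 
python3 - <<'E'
from h import *
state(); snap('wrist','w2'); P=cloud(load('w2'))
near=np.hypot(P[...,0]-.62,P[...,1]+.006)<.15
print('plate');rect(P,near&(P[...,2]>.008)&(P[...,2]<.016))
print('bridge');rect(P,near&(P[...,2]>.073)&(P[...,2]<.084))
print('bar');rect(P,near&(P[...,2]>.124)&(P[...,2]<.136))
print('stop');rect(P,near&(P[...,2]>.038)&(P[...,2]<.045)&(P[...,0]>.68))
E
```

```text
t: 4.4
position: [0.4959, -0.3422, 0.2017]
ee_rot: [3.137, -0.161, -0.0]
contact_force: [-0.5, 0.3, -1.3]
width: 0.458
finger_force: 62.0
t: 5.4
position: [0.4648, -0.0529, 0.2001]
ee_rot: [3.137, -0.161, -0.001]
contact_force: [-0.2, 0.5, -0.8]
width: 0.453
finger_force: 62.1
t 5.40 pos [ 0.4648 -0.0529  0.2001] xang -5.9 tilt [-0.001 -0.   ] F [-0.2  0.5 -0.8] M [ 0.03 -0.11  0.02] w 0.453 ff 62.1 j [ 0.27  0.11 -0.27  1.99  0.03  1.05 -1.69]
plate
c [580.2  -7. ] size 132.8 92.3 ang 1.7 zmed 0.0118 n 17190 px [180   0] [317 169]
bridgeTraceback (most recent call last):
  File "<stdin>", line 5, in <module>
  File "h.py", line 20, in rect
    n,l,st,_=cv2.connectedComponentsWithStats(m.astype(np.uint8)); k=1+np.argmax(st[1:,4]); Q=P[l==k]
                                                                       ~~~~~~~~~^^^^^^^^^^
    return _wrapfunc(a, 'argmax', axis=axis, out=out, **kwds)
    return bound(*args, **kwds)
ValueError: attempt to get argmax of an empty sequence
```

View pics/w2.png

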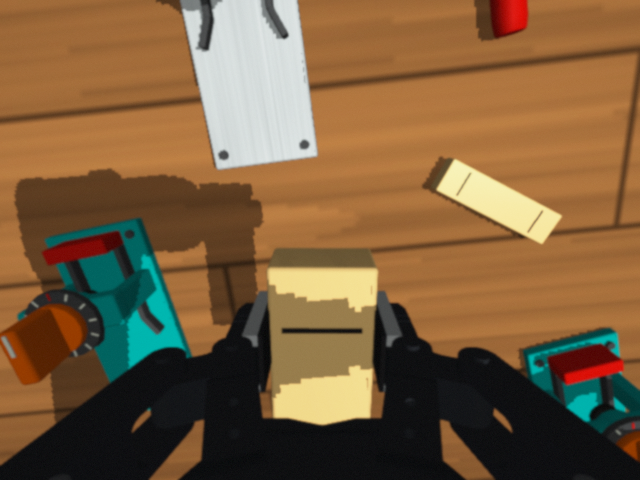

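The blank is held squarely: its end shows at px (270-375, 250-420). The jig plate's near edge is at px (180-317, ~160). I'll step forward and up to see the whole jig.

```bash
python3 -m creep '[{"jaw":0.3,"offset":[0.7,-0.5,-0.8],"twist":0},{"jaw":0.3,"offset":[0.7,-0.5,-0.8],"twist":0},{"jaw":0.3,"offset":[0.7,-0.5,-0.8],"twist":0},{"jaw":0.3,"offset":[0.7,-0.3,-0.8],"twist":0},{"jaw":0.3,"offset":[0.7,0,-0.8],"twist":0},{"jaw":0.3,"offset":[0.7,0,0],"twist":0},{"jaw":0.3,"offset":[0,0,0],"twist":0},{"jaw":0.3,"offset":[0,0,0],"twist":0}]' 
python3 - <<'E'
from h import *
W=cloud(load('w2')); m=(W[...,2]>.03)&(W[...,2]<.15)&(W[...,1]>.02)&(W[...,0]<.6); print('teal2 extents',np.percentile(W[m],[1,99],0).round(3))
state(); snap('wrist','w3'); P=cloud(load('w3'))
near=(np.hypot(P[...,0]-.63,P[...,1]+.006)<.16)
for n,m in(('plate',(P[...,2]>.008)&(P[...,2]<.0155)),('bridge',(P[...,2]>.075)&(P[...,2]<.082)),('bar',(P[...,2]>.126)&(P[...,2]<.136)),('stop',(P[...,2]>.039)&(P[...,2]<.045)&(P[...,0]>.67))):
    print(n)
    try: rect(P,near&m)
    except Exception as e: print('none')
E
```

```text
t: 6.12
position: [0.5745, -0.0203, 0.2996]
ee_rot: [3.137, -0.162, -0.003]
contact_force: [-0.6, 0.2, -0.7]
width: 0.456
finger_force: 62.0
teal2 extents [[0.387 0.116 0.032]
 [0.465 0.189 0.131]]
t 6.12 pos [ 0.5745 -0.0203  0.2996] xang -5.9 tilt [-0.002  0.   ] F [-0.6  0.2 -0.7] M [-0.02 -0.05  0.  ] w 0.456 ff 62.0 j [ 0.21  0.23 -0.3   1.62  0.07  1.31 -1.77]
plate
c [584.5  -7. ] size 141.2 92.0 ang 1.6 zmed 0.0119 n 7837 px [262 118] [353 246]
bridge
c [665.1 -39.1] size 27.0 14.5 ang 0.5 zmed 0.0758 n 320 px [322  93] [339 124]
bar
c [664.1  -4.8] size 42.4 14.2 ang 152.8 zmed 0.1295 n 935 px [276  84] [307 138]
stop
c [711.3  -3.6] size 55.5 14.1 ang 91.7 zmed 0.0417 n 849 px [263  54] [318  76]
```

View pics/w3.png

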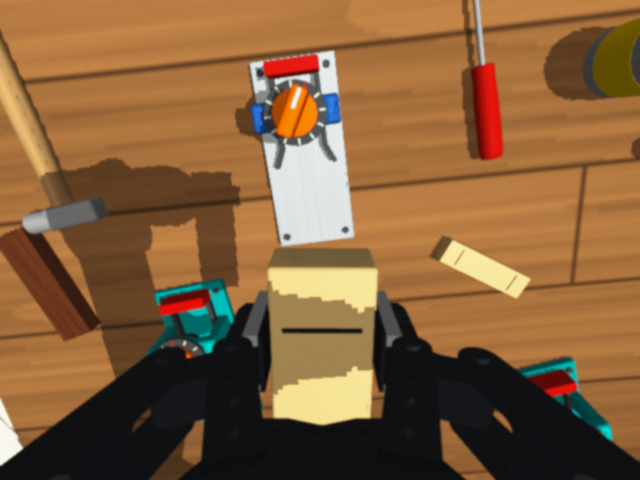

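Whole jig is visible: knob bar at px (276-307, 84-138), red stop at (263-318, 54-76). The knob axis is at (0.6642,-0.0048) and the jig angle is +1.65°; the bar and the stop agree. The knob bar lies at -27°. Now the half turn in the air.

```bash
python3 -m creep '[{"jaw":0.3,"offset":[0,0,0],"twist":0.5},{"jaw":0.3,"offset":[0,0,0],"twist":1},{"jaw":0.3,"offset":[0,0,0],"twist":1},{"jaw":0.3,"offset":[0,0,0],"twist":1},{"jaw":0.3,"offset":[0,0,0],"twist":1},{"jaw":0.3,"offset":[0,0,0],"twist":1},{"jaw":0.3,"offset":[0,0,0],"twist":1},{"jaw":0.3,"offset":[0,0,0],"twist":1},{"jaw":0.3,"offset":[0,0,0],"twist":1},{"jaw":0.3,"offset":[0,0,0],"twist":1},{"jaw":0.3,"offset":[0,0,0],"twist":1},{"jaw":0.3,"offset":[0,0,0],"twist":1}]' >/dev/null && python3 -m creep '[{"jaw":0.3,"offset":[0,0,0],"twist":1},{"jaw":0.3,"offset":[0,0,0],"twist":1},{"jaw":0.3,"offset":[0,0,0],"twist":1},{"jaw":0.3,"offset":[0,0,0],"twist":1},{"jaw":0.3,"offset":[0,0,0],"twist":1},{"jaw":0.3,"offset":[0,0,0],"twist":1},{"jaw":0.3,"offset":[0,0,0],"twist":1},{"jaw":0.3,"offset":[0,0,0],"twist":1},{"jaw":0.3,"offset":[0,0,0],"twist":1},{"jaw":0.3,"offset":[0,0,0],"twist":1},{"jaw":0.3,"offset":[0,0,0],"twist":1},{"jaw":0.3,"offset":[0,0,0],"twist":1}]' >/dev/null && python3 -m creep '[{"jaw":0.3,"offset":[0,0,0],"twist":1},{"jaw":0.3,"offset":[0,0,0],"twist":1},{"jaw":0.3,"offset":[0,0,0],"twist":1},{"jaw":0.3,"offset":[0,0,0],"twist":1},{"jaw":0.3,"offset":[0,0,0],"twist":1},{"jaw":0.3,"offset":[0,0,0],"twist":0.24},{"jaw":0.3,"offset":[0,0,0],"twist":0},{"jaw":0.3,"offset":[0,0,0],"twist":0}]'
python3 - <<'E'
from h import *
s,M=state(); a=np.radians(1.65); g=np.array([.6642,-.0048])-.195*np.array([np.cos(a),np.sin(a)]); print(g)
todelta(M,[*(g-s['position'][:2]),.06-s['position'][2]])
E
```

```text
t: 8.83
position: [0.5521, -0.1815, 0.147]
ee_rot: [-0.924, 2.943, 0.261]
contact_force: [0.8, 0.4, -0.4]
width: 0.451
finger_force: 61.9
t 8.83 pos [ 0.5521 -0.1815  0.147 ] xang -145.5 tilt [-0.007  0.174] F [ 0.8  0.4 -0.4] M [-0.21 -0.05  0.02] w 0.451 ff 61.9 j [-0.51  0.97  1.45  1.77 -1.05  1.53 -2.94]
[ 0.46928085 -0.01041482]
tool units [-0.81  6.91  4.64]
```

The positive twist drove joint 7 to its limit, so the half turn has to go the other way. I'll back off in small steps and check that the tilt recovers.

```bash
python3 -m creep '[{"jaw":0.3,"offset":[0,0,0],"twist":-0.5},{"jaw":0.3,"offset":[0,0,0],"twist":-1},{"jaw":0.3,"offset":[0,0,0],"twist":-1},{"jaw":0.3,"offset":[0,0,0],"twist":-1}]' >/dev/null; python3 -c "
from h import *
state()"
```

```text
t 9.17 pos [ 0.5538 -0.1803  0.1481] xang -124.0 tilt [-0.006  0.172] F [-0.5 -0.7 -2.3] M [-0.27  0.03 -0.01] w 0.451 ff 62.1 j [-0.51  0.91  1.4   1.77 -1.    1.47 -2.6 ]
```

```bash
python3 -m creep '[{"jaw":0.3,"offset":[0,0,-0.5],"twist":-1},{"jaw":0.3,"offset":[0,0,-0.5],"twist":-1},{"jaw":0.3,"offset":[0,0,-0.5],"twist":-1},{"jaw":0.3,"offset":[0,0,-0.5],"twist":-1},{"jaw":0.3,"offset":[0,0,0],"twist":-1},{"jaw":0.3,"offset":[0,0,0],"twist":-1},{"jaw":0.3,"offset":[0,0,0],"twist":-1},{"jaw":0.3,"offset":[0,0,0],"twist":-1}]' >/dev/null; python3 -c "
from h import *
state()"
```

```text
t 9.83 pos [ 0.554  -0.189   0.1978] xang -75.4 tilt [-0.005  0.172] F [-0.7  0.4 -1.9] M [-0.31 -0.02  0.01] w 0.453 ff 62.2 j [-0.48  0.72  1.29  1.71 -0.82  1.43 -1.9 ]
```

The tilt of 10° towards +y persists, because the commanded pose re-bases on what was actually reached. I can remove it by pressing against the reach limit on the -y side, where stretching out tilts the tool outward. I'll move there high up, still holding the blank.

```bash
python3 - <<'E'
from h import *
s,M=state(); todelta(M,np.array([.1,-.65,.32])-s['position']); todelta(M,[0,-.025,0]); print(M.round(3))
E
```

```text
t 9.83 pos [ 0.554  -0.189   0.1978] xang -75.4 tilt [-0.005  0.172] F [-0.7  0.4 -1.9] M [-0.31 -0.02  0.01] w 0.453 ff 62.2 j [-0.48  0.72  1.29  1.71 -0.82  1.43 -1.9 ]
tool units [12.26 21.93 -7.9 ]
tool units [ 0.95  0.25 -0.17]
[[ 0.248 -0.969 -0.005]
 [-0.954 -0.245  0.172]
 [-0.168 -0.038 -0.985]]
```

```bash
python3 -m creep '[{"jaw":0.3,"offset":[0.51,0.91,-0.33],"twist":0},{"jaw":0.3,"offset":[0.51,0.91,-0.33],"twist":0},{"jaw":0.3,"offset":[0.51,0.91,-0.33],"twist":0},{"jaw":0.3,"offset":[0.51,0.91,-0.33],"twist":0},{"jaw":0.3,"offset":[0.51,0.91,-0.33],"twist":0},{"jaw":0.3,"offset":[0.51,0.91,-0.33],"twist":0},{"jaw":0.3,"offset":[0.51,0.91,-0.33],"twist":0},{"jaw":0.3,"offset":[0.51,0.91,-0.33],"twist":0},{"jaw":0.3,"offset":[0.51,0.91,-0.33],"twist":0},{"jaw":0.3,"offset":[0.51,0.91,-0.33],"twist":0},{"jaw":0.3,"offset":[0.51,0.91,-0.33],"twist":0},{"jaw":0.3,"offset":[0.51,0.91,-0.33],"twist":0}]' >/dev/null; python3 -c "
from h import *
state()"; python3 -m creep '[{"jaw":0.3,"offset":[0.51,0.91,-0.33],"twist":0},{"jaw":0.3,"offset":[0.51,0.91,-0.33],"twist":0},{"jaw":0.3,"offset":[0.51,0.91,-0.33],"twist":0},{"jaw":0.3,"offset":[0.51,0.91,-0.33],"twist":0},{"jaw":0.3,"offset":[0.51,0.91,-0.33],"twist":0},{"jaw":0.3,"offset":[0.51,0.91,-0.33],"twist":0},{"jaw":0.3,"offset":[0.51,0.91,-0.33],"twist":0},{"jaw":0.3,"offset":[0.51,0.91,-0.33],"twist":0},{"jaw":0.3,"offset":[0.51,0.91,-0.33],"twist":0},{"jaw":0.3,"offset":[0.51,0.91,-0.33],"twist":0},{"jaw":0.3,"offset":[0.51,0.91,-0.33],"twist":0},{"jaw":0.3,"offset":[0.51,0.91,-0.33],"twist":0}]' >/dev/null; python3 -c "
from h import *
state()"
```

```text
t 10.83 pos [ 0.3254 -0.4189  0.2603] xang -75.7 tilt [-0.005  0.171] F [ 0.6  0.6 -1.6] M [-0.28 -0.04  0.01] w 0.456 ff 61.9 j [-0.    0.58  1.32  1.7  -0.6   1.49 -1.46]
t 11.83 pos [ 0.098  -0.6474  0.3229] xang -75.7 tilt [-0.006  0.169] F [ 0.4  0.3 -1.3] M [-0.3  -0.04 -0.  ] w 0.458 ff 61.9 j [ 0.77  0.72  1.14  1.26 -0.6   1.71 -1.08]
```

```bash
python3 -m creep '[{"jaw":0.3,"offset":[0.95,0.25,-0.17],"twist":0},{"jaw":0.3,"offset":[0.95,0.25,-0.17],"twist":0},{"jaw":0.3,"offset":[0.95,0.25,-0.17],"twist":0},{"jaw":0.3,"offset":[0.95,0.25,-0.17],"twist":0},{"jaw":0.3,"offset":[0.95,0.25,-0.17],"twist":0},{"jaw":0.3,"offset":[0.95,0.25,-0.17],"twist":0},{"jaw":0.3,"offset":[0.95,0.25,-0.17],"twist":0},{"jaw":0.3,"offset":[0.95,0.25,-0.17],"twist":0},{"jaw":0.3,"offset":[0.95,0.25,-0.17],"twist":0}]' >/dev/null; python3 -c "
from h import *
state()"; python3 -m creep '[{"jaw":0.3,"offset":[0.95,0.25,-0.17],"twist":0},{"jaw":0.3,"offset":[0.95,0.25,-0.17],"twist":0}]' >/dev/null; python3 -c "
from h import *
state()";python3 -m creep '[{"jaw":0.3,"offset":[0.95,0.25,-0.17],"twist":0},{"jaw":0.3,"offset":[0.95,0.25,-0.17],"twist":0}]' >/dev/null; python3 -c "
from h import *
state()"
```

```text
t 12.58 pos [ 0.0973 -0.8367  0.3084] xang -75.2 tilt [-0.025  0.191] F [ 1.2 -0.4 -3.1] M [-0.31 -0.03 -0.07] w 0.453 ff 62.0 j [ 1.31  1.04  0.6   0.37 -0.51  1.98 -1.37]
t 12.75 pos [ 0.0998 -0.8569  0.2967] xang -74.7 tilt [-0.018  0.171] F [ 1.8 -0.2 -0.5] M [-0.27 -0.   -0.  ] w 0.455 ff 62.0 j [ 1.37  1.08  0.32  0.25 -0.3   2.   -1.43]
t 12.92 pos [ 0.0973 -0.878   0.2808] xang -74.7 tilt [-0.013  0.142] F [-0.8 -0.7 -0.7] M [-0.27  0.   -0.04] w 0.454 ff 62.0 j [ 1.38  1.15  0.45  0.15 -0.43  2.   -1.42]
```

```bash
python3 -m creep '[{"jaw":0.3,"offset":[0.9,0.23,-0.4],"twist":0},{"jaw":0.3,"offset":[0.9,0.23,-0.4],"twist":0}]' >/dev/null; python3 -c "
from h import *
state()"; python3 -m creep '[{"jaw":0.3,"offset":[0.9,0.23,-0.4],"twist":0},{"jaw":0.3,"offset":[0.9,0.23,-0.4],"twist":0}]' >/dev/null; python3 -c "
from h import *
state()"
```

```text
t 13.08 pos [ 0.0939 -0.8922  0.2777] xang -74.8 tilt [-0.014  0.109] F [-0.4  0.6  0. ] M [-0.22  0.04  0.02] w 0.450 ff 62.0 j [ 1.4   1.19  0.6   0.08 -0.59  2.   -1.43]
t 13.25 pos [ 0.0939 -0.9008  0.2804] xang -75.0 tilt [-0.004  0.082] F [-0.4  0.5 -0.2] M [-0.18  0.03 -0.04] w 0.453 ff 61.9 j [ 1.43  1.22  0.82  0.01 -0.82  2.   -1.44]
```

```bash
for i in 1; do python3 -m creep '[{"jaw":0.3,"offset":[0.9,0.23,-0.4],"twist":0},{"jaw":0.3,"offset":[0.9,0.23,-0.4],"twist":0}]' >/dev/null; python3 -c "
from h import *
state()"; python3 -m creep '[{"jaw":0.3,"offset":[0.9,0.23,-0.4],"twist":0},{"jaw":0.3,"offset":[0.9,0.23,-0.4],"twist":0}]' >/dev/null; python3 -c "
from h import *
state()"; done
```

```text
t 13.42 pos [-0.0374 -0.8935  0.0933] xang -91.2 tilt [0.079 0.268] F [-22.9  -0.8 -19.6] M [-0.82  1.94  0.59] w 0.454 ff 61.9 j [ 1.56  1.38  0.72  0.13 -0.77  1.94 -1.54]
t 13.58 pos [-0.1157 -0.8536 -0.0333] xang -102.6 tilt [0.197 0.383] F [-14.3   4.8 -21.9] M [-0.81  1.5   0.51] w 0.453 ff 61.9 j [ 1.69  1.53  0.6   0.11 -0.74  1.95 -1.66]
```

```bash
python3 -m creep '[{"jaw":0.3,"offset":[0,0,0],"twist":0}]' >/dev/null; python3 - <<'E'
from h import *
s,M=state(); print(M.round(3)); print('qd',s['qd'].round(2)); todelta(M,[0,0,.025])
snap('side','d2')
P=cloud(load('s0')); m=abs(P[...,2])<.006; print('bench extents',np.nanpercentile(P[m],[.5,99.5],0).round(2))
P=cloud(load('d0')); m=abs(P[...,2])<.006; print('bench extents',np.nanpercentile(P[m],[.5,99.5],0).round(2))
E
```

```text
t 13.67 pos [-0.1101 -0.8545 -0.0203] xang -102.4 tilt [0.204 0.379] F [ -3.6   3.3 -15.4] M [-0.69  0.67  0.14] w 0.458 ff 61.9 j [ 1.68  1.51  0.6   0.14 -0.74  1.94 -1.65]
[[-0.196 -0.959  0.204]
 [-0.888  0.262  0.379]
 [-0.416 -0.107 -0.903]]
qd [-0.09 -0.56  0.02 -0.33 -0.1   0.06 -0.03]
tool units [-0.42 -0.11 -0.9 ]
bench extents [[-1.44 -0.74 -0.  ]
 [ 0.95  1.26  0.01]]
bench extents [[-0.25 -1.29 -0.01]
 [ 1.31  0.74  0.01]]
```

View pics/d2.png

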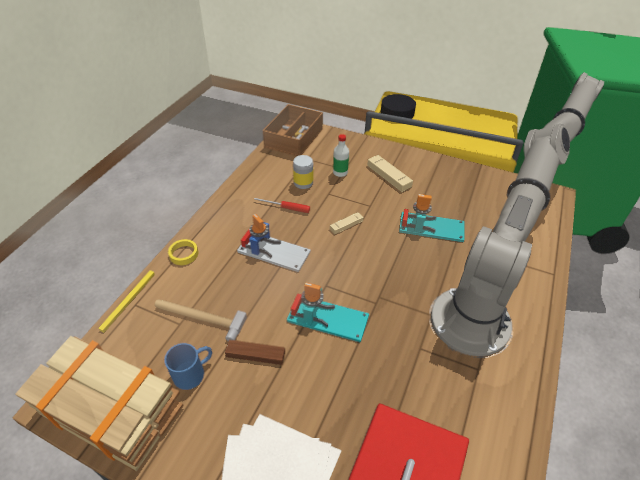

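The stretch went through a straight-elbow singularity. The picture shows the arm stretched over the bench's right edge at px (585,85), with the bench objects undisturbed. I'll lift it clear. Better way to untilt: joint 6's upper limit at a high, moderate-radius pose, away from the singularity.

```bash
python3 -m creep '[{"jaw":0.3,"offset":[-0.3,-0.1,-0.65],"twist":0},{"jaw":0.3,"offset":[-0.3,-0.1,-0.65],"twist":0},{"jaw":0.3,"offset":[-0.3,-0.1,-0.65],"twist":0},{"jaw":0.3,"offset":[-0.3,-0.1,-0.65],"twist":0}]' >/dev/null; python3 - <<'E'
from h import *
s,M=state(); print(s['qd'].round(2)); todelta(M,[0,0,.025]); todelta(M,np.array([-.2,-.6,.35])-s['position'])
for f in('d2','s0'):
    P=cloud(load(f)).reshape(-1,3); P=P[~np.isnan(P[:,0])]
    m=(P[:,0]>-.7)&(P[:,0]<.3)&(P[:,1]<-.25)&(P[:,1]>-1.2)&(P[:,2]>.1)
    Q=P[m]; 
    for x in np.arange(-.7,.3,.1):
        q=Q[(Q[:,0]>=x)&(Q[:,0]<x+.1)]
        if len(q)>5: print(f,round(x,1),len(q),np.percentile(q,[2,98],0).round(2).tolist())
E
```

```text
t 14.05 pos [-0.0832 -0.8782  0.1552] xang -99.3 tilt [0.176 0.254] F [-0.8  0.3 -1.3] M [-0.39  0.25  0.01] w 0.452 ff 62.0 j [ 1.64  1.31  0.56  0.14 -0.7   2.   -1.65]
[-0.12 -0.47 -0.45  0.49  0.54  0.    0.1 ]
tool units [-0.28 -0.13 -0.95]
tool units [-12.     5.75  -5.41]
d2 -0.3 179 [[-0.29, -1.2, 0.21], [-0.2, -0.9, 0.32]]
d2 -0.2 1629 [[-0.19, -1.19, 0.22], [-0.1, -0.44, 0.35]]
d2 -0.1 2232 [[-0.1, -0.65, 0.29], [-0.0, -0.25, 0.35]]
d2 -0.0 71 [[0.0, -0.48, 0.25], [0.01, -0.25, 0.31]]
d2 0.2 138 [[0.22, -0.32, 0.1], [0.26, -0.3, 0.13]]
s0 0.1 403 [[0.16, -0.56, 0.31], [0.2, -0.4, 0.62]]
s0 0.2 8166 [[0.21, -0.66, 0.25], [0.27, -0.45, 0.63]]
```

```bash
python3 -m creep '[{"jaw":0.3,"offset":[-0.98,0.03,-0.56],"twist":0},{"jaw":0.3,"offset":[-0.98,0.03,-0.56],"twist":0},{"jaw":0.3,"offset":[-0.98,0.03,-0.56],"twist":0},{"jaw":0.3,"offset":[-0.98,0.03,-0.56],"twist":0},{"jaw":0.3,"offset":[-0.98,0.03,-0.56],"twist":0},{"jaw":0.3,"offset":[-0.98,0.03,-0.56],"twist":0},{"jaw":0.3,"offset":[-0.98,0.03,-0.56],"twist":0},{"jaw":0.3,"offset":[-0.98,0.03,-0.56],"twist":0}]' >/dev/null; python3 - <<'E'
from h import *
s,M=state(); todelta(M,[0,0,.025]); todelta(M,[.025,0,0]);todelta(M,[0,.025,0])
E
```

```text
t 14.72 pos [-0.0781 -0.7252  0.3144] xang -99.3 tilt [0.18  0.252] F [ 0.6 -0.5 -0.4] M [-0.36  0.24 -0.04] w 0.459 ff 62.0 j [ 1.41  0.8   0.67  0.9  -0.55  1.87 -1.42]
tool units [-0.28 -0.13 -0.95]
tool units [-0.16 -0.97  0.18]
tool units [-0.95  0.2   0.25]
```

```bash
python3 -m creep '[{"jaw":0.3,"offset":[-0.64,0.97,-0.29],"twist":0},{"jaw":0.3,"offset":[-0.64,0.97,-0.29],"twist":0},{"jaw":0.3,"offset":[-0.64,0.97,-0.29],"twist":0},{"jaw":0.3,"offset":[-0.64,0.97,-0.29],"twist":0},{"jaw":0.3,"offset":[-0.64,0.97,-0.29],"twist":0},{"jaw":0.3,"offset":[-0.64,0.97,-0.29],"twist":0},{"jaw":0.3,"offset":[-0.64,0.97,-0.29],"twist":0},{"jaw":0.3,"offset":[-0.64,0.97,-0.29],"twist":0},{"jaw":0.3,"offset":[-0.64,0.97,-0.29],"twist":0},{"jaw":0.3,"offset":[-0.64,0.97,-0.29],"twist":0},{"jaw":0.3,"offset":[-0.64,0.97,-0.29],"twist":0}]' >/dev/null; python3 -c "
from h import *
state()"; python3 -m creep '[{"jaw":0.3,"offset":[-0.28,-0.13,-0.95],"twist":0},{"jaw":0.3,"offset":[-0.28,-0.13,-0.95],"twist":0},{"jaw":0.3,"offset":[-0.28,-0.13,-0.95],"twist":0},{"jaw":0.3,"offset":[-0.28,-0.13,-0.95],"twist":0}]' >/dev/null; python3 - <<'E'
from h import *
s,M=state(); todelta(M,[0,0,.025]); todelta(M,[.025,0,0]);todelta(M,[0,.025,0])
E
```

```text
t 15.63 pos [-0.3251 -0.5255  0.4059] xang -99.4 tilt [0.176 0.252] F [-1.3  0.3 -1.3] M [-0.36  0.34 -0.01] w 0.454 ff 62.0 j [ 1.67  0.57  0.76  1.08 -0.34  1.92 -1.  ]
t 15.97 pos [-0.3231 -0.5218  0.4479] xang -99.6 tilt [0.181 0.258] F [-0.7 -0.2 -2.8] M [-0.4  0.3  0. ] w 0.458 ff 62.1 j [ 1.97  0.49  0.19  0.98 -0.11  1.99 -1.21]
tool units [-0.29 -0.13 -0.95]
tool units [-0.16 -0.97  0.18]
tool units [-0.94  0.2   0.26]
```

```bash
python3 -m creep '[{"jaw":0.3,"offset":[-0.28,-0.13,-0.95],"twist":0},{"jaw":0.3,"offset":[-0.28,-0.13,-0.95],"twist":0},{"jaw":0.3,"offset":[-0.28,-0.13,-0.95],"twist":0},{"jaw":0.3,"offset":[-0.28,-0.13,-0.95],"twist":0}]' >/dev/null; python3 -c "
from h import *
state()"; python3 -m creep '[{"jaw":0.3,"offset":[-0.25,-0.11,-0.95],"twist":0},{"jaw":0.3,"offset":[-0.25,-0.11,-0.95],"twist":0},{"jaw":0.3,"offset":[-0.25,-0.11,-0.95],"twist":0}]' >/dev/null; python3 - <<'E'
from h import *
s,M=state(); todelta(M,[0,0,.025]); todelta(M,[.025,0,0]);todelta(M,[0,.025,0])
E
```

```text
t 16.30 pos [-0.3104 -0.5013  0.4932] xang -100.2 tilt [0.15  0.204] F [ 0.9 -0.2 -0.9] M [-0.32  0.25 -0.03] w 0.458 ff 62.0 j [ 1.97  0.4   0.18  1.   -0.09  2.   -1.22]
t 16.55 pos [-0.3014 -0.4878  0.5218] xang -100.5 tilt [0.126 0.165] F [ 0.3 -0.2 -0.8] M [-0.26  0.16  0.01] w 0.452 ff 62.0 j [ 1.94  0.35  0.2   1.01 -0.09  2.   -1.22]
tool units [-0.19 -0.09 -0.98]
tool units [-0.18 -0.98  0.13]
tool units [-0.97  0.2   0.17]
```

```bash
python3 -m creep '[{"jaw":0.3,"offset":[-0.17,-0.08,-0.98],"twist":0},{"jaw":0.3,"offset":[-0.17,-0.08,-0.98],"twist":0},{"jaw":0.3,"offset":[-0.17,-0.08,-0.98],"twist":0},{"jaw":0.3,"offset":[-0.14,-0.06,-0.98],"twist":0},{"jaw":0.3,"offset":[-0.14,-0.06,-0.98],"twist":0},{"jaw":0.3,"offset":[-0.1,-0.05,-0.98],"twist":0},{"jaw":0.3,"offset":[-0.1,-0.05,-0.98],"twist":0}]' >/dev/null;  python3 - <<'E'
from h import *
s,M=state(); todelta(M,[0,0,.025]); todelta(M,[.025,0,0]);todelta(M,[0,.025,0])
E
```

```text
t 17.13 pos [-0.2869 -0.4645  0.5923] xang -101.0 tilt [0.06  0.052] F [-0.5  0.5 -1.6] M [-0.18  0.08 -0.  ] w 0.455 ff 62.0 j [ 1.88  0.24  0.27  0.99 -0.09  2.   -1.23]
tool units [-0.06 -0.05 -1.  ]
tool units [-0.19 -0.98  0.06]
tool units [-0.98  0.19  0.05]
```

```bash
python3 -m creep '[{"jaw":0.3,"offset":[-0.5,0.91,0],"twist":0},{"jaw":0.3,"offset":[-0.5,0.91,0],"twist":0},{"jaw":0.3,"offset":[-0.5,0.91,0],"twist":0},{"jaw":0.3,"offset":[-0.5,0.91,0],"twist":0},{"jaw":0.3,"offset":[-0.5,0.91,0],"twist":0},{"jaw":0.3,"offset":[-0.5,0.91,0],"twist":0}]' >/dev/null;  python3 -c "
from h import *
state()"; python3 -m creep '[{"jaw":0.3,"offset":[-0.06,-0.05,-0.98],"twist":0},{"jaw":0.3,"offset":[-0.06,-0.05,-0.98],"twist":0}]' >/dev/null;  python3 - <<'E'
from h import *
s,M=state(); todelta(M,[0,0,.025]); todelta(M,[.025,0,0]);todelta(M,[0,.025,0])
E
```

```text
t 17.63 pos [-0.4072 -0.364   0.59  ] xang -101.0 tilt [0.06  0.053] F [-0.1 -0.2 -1.2] M [-0.11  0.05  0.05] w 0.458 ff 62.0 j [ 2.09  0.25  0.36  0.99 -0.09  1.99 -0.93]
t 17.80 pos [-0.4026 -0.3597  0.6087] xang -101.3 tilt [0.033 0.029] F [ 0.5 -0.2 -1.1] M [-0.13  0.06 -0.01] w 0.455 ff 62.0 j [ 2.06  0.22  0.39  0.98 -0.09  2.   -0.93]
tool units [-0.03 -0.03 -1.  ]
tool units [-0.2  -0.98  0.03]
tool units [-0.98  0.2   0.03]
```

```bash
python3 -m creep '[{"jaw":0.3,"offset":[-0.03,-0.03,-0.98],"twist":0},{"jaw":0.3,"offset":[-0.01,-0.01,-0.98],"twist":0}]' >/dev/null;  python3 -c "
from h import *
state()"; python3 -m creep '[{"jaw":0.3,"offset":[0,0,-0.4],"twist":0},{"jaw":0.3,"offset":[0,0,0],"twist":0}]' >/dev/null;  python3 - <<'E'
from h import *
s,M=state(); print('%.4f %.4f'%tuple(M[:2,2])); a=np.radians(1.65); g=np.array([.6642,-.0048])-.195*np.array([np.cos(a),np.sin(a)])
todelta(M,[.3-s['position'][0],-.45-s['position'][1],.3-s['position'][2]])
E
```

```text
t 17.97 pos [-0.3966 -0.3582  0.6293] xang -100.9 tilt [ 0.002 -0.   ] F [-0.5 -0.1 -0.9] M [-0.04  0.01  0.02] w 0.454 ff 62.0 j [ 2.02  0.2   0.43  0.96 -0.09  2.   -0.93]
t 18.13 pos [-0.396  -0.3571  0.6337] xang -101.0 tilt [-0.005 -0.006] F [-0.  -0.5 -1.4] M [-0.01  0.02 -0.02] w 0.455 ff 62.0 j [ 2.01  0.2   0.43  0.96 -0.09  2.   -0.93]
-0.0047 -0.0061
tool units [ -1.74 -28.08  13.24]
```

The tilt is down to 0.4°. Now back to the jig: twist the right way (negative) while descending, then follow an arc around the base.

```bash
python3 -m creep '[{"jaw":0.3,"offset":[0,0,0.5],"twist":-0.5},{"jaw":0.3,"offset":[0,0,0.95],"twist":-1},{"jaw":0.3,"offset":[0,0,0.95],"twist":-1},{"jaw":0.3,"offset":[0,0,0.95],"twist":-1},{"jaw":0.3,"offset":[0,0,0.95],"twist":-1},{"jaw":0.3,"offset":[0,0,0.95],"twist":-1},{"jaw":0.3,"offset":[0,0,0.95],"twist":-1},{"jaw":0.3,"offset":[0,0,0.95],"twist":-1},{"jaw":0.3,"offset":[0,0,0.95],"twist":-1},{"jaw":0.3,"offset":[0,0,0.95],"twist":-1},{"jaw":0.3,"offset":[0,0,0.95],"twist":-1},{"jaw":0.3,"offset":[0,0,0.95],"twist":-1}]' >/dev/null; python3 -m creep '[{"jaw":0.3,"offset":[0,0,0.9],"twist":-1},{"jaw":0.3,"offset":[0,0,0],"twist":-1},{"jaw":0.3,"offset":[0,0,0],"twist":-1},{"jaw":0.3,"offset":[0,0,0],"twist":-1},{"jaw":0.3,"offset":[0,0,0],"twist":-1},{"jaw":0.3,"offset":[0,0,0],"twist":-0.6},{"jaw":0.3,"offset":[0,0,0],"twist":0}]' >/dev/null; python3 - <<'E'
from h import *
s,M=state(); p=s['position']; todelta(M,np.array([0,-.5,p[2]])-p);todelta(M,[.45,.25,0]); todelta(M,[.02,.24,0])
E
```

```text
t 19.72 pos [-0.3968 -0.358   0.3345] xang 1.7 tilt [-0.001 -0.002] F [ 0.6  0.9 -1. ] M [ 0.02 -0.06 -0.01] w 0.456 ff 62.1 j [ 2.09  0.13  0.26  1.67 -0.03  1.35  0.82]
tool units [15.7   6.13 -0.  ]
tool units [18.28 -9.48 -0.03]
tool units [ 1.08 -9.57 -0.02]
```

```bash
python3 -m creep '[{"jaw":0.3,"offset":[0.98,0.38,0],"twist":0},{"jaw":0.3,"offset":[0.98,0.38,0],"twist":0},{"jaw":0.3,"offset":[0.98,0.38,0],"twist":0},{"jaw":0.3,"offset":[0.98,0.38,0],"twist":0},{"jaw":0.3,"offset":[0.98,0.38,0],"twist":0},{"jaw":0.3,"offset":[0.98,0.38,0],"twist":0},{"jaw":0.3,"offset":[0.98,0.38,0],"twist":0},{"jaw":0.3,"offset":[0.98,0.38,0],"twist":0},{"jaw":0.3,"offset":[0.98,0.38,0],"twist":0},{"jaw":0.3,"offset":[0.98,0.38,0],"twist":0},{"jaw":0.3,"offset":[0.98,0.38,0],"twist":0},{"jaw":0.3,"offset":[0.98,0.38,0],"twist":0}]' >/dev/null; python3 -m creep '[{"jaw":0.3,"offset":[0.98,0.38,0],"twist":0},{"jaw":0.3,"offset":[0.98,0.38,0],"twist":0},{"jaw":0.3,"offset":[0.98,0.38,0],"twist":0},{"jaw":0.3,"offset":[0.98,0.38,0],"twist":0},{"jaw":0.3,"offset":[0.96,-0.5,0],"twist":0},{"jaw":0.3,"offset":[0.96,-0.5,0],"twist":0},{"jaw":0.3,"offset":[0.96,-0.5,0],"twist":0},{"jaw":0.3,"offset":[0.96,-0.5,0],"twist":0},{"jaw":0.3,"offset":[0.96,-0.5,0],"twist":0},{"jaw":0.3,"offset":[0.96,-0.5,0],"twist":0},{"jaw":0.3,"offset":[0.96,-0.5,0],"twist":0}]' >/dev/null; python3 -c "
from h import *
state()"
```

```text
t 21.63 pos [ 0.1653 -0.4061  0.334 ] xang 1.5 tilt [-0.002 -0.002] F [ 0.4 -0.9 -1.4] M [ 0.02 -0.1   0.01] w 0.451 ff 61.9 j [ 1.44 -0.05 -0.34  1.84 -0.01  1.34 -0.44]
```

```bash
python3 -m creep '[{"jaw":0.3,"offset":[0.96,-0.5,0],"twist":0},{"jaw":0.3,"offset":[0.96,-0.5,0],"twist":0},{"jaw":0.3,"offset":[0.96,-0.5,0],"twist":0},{"jaw":0.3,"offset":[0.96,-0.5,0],"twist":0},{"jaw":0.3,"offset":[0.96,-0.5,0],"twist":0},{"jaw":0.3,"offset":[0.96,-0.5,0],"twist":0},{"jaw":0.3,"offset":[0.96,-0.5,0],"twist":0},{"jaw":0.3,"offset":[0.96,-0.6,0],"twist":0},{"jaw":0.3,"offset":[0.96,-0.6,0],"twist":0},{"jaw":0.3,"offset":[0.96,-0.6,0],"twist":0},{"jaw":0.3,"offset":[0.96,-0.7,0],"twist":0},{"jaw":0.3,"offset":[0.9,-0.9,0],"twist":0}]' >/dev/null; python3 -m creep '[{"jaw":0.3,"offset":[0.1,-0.98,0],"twist":0},{"jaw":0.3,"offset":[0.1,-0.98,0],"twist":0},{"jaw":0.3,"offset":[0.1,-0.98,0],"twist":0},{"jaw":0.3,"offset":[0.1,-0.98,0],"twist":0},{"jaw":0.3,"offset":[0.1,-0.98,0],"twist":0},{"jaw":0.3,"offset":[0.1,-0.98,0],"twist":0},{"jaw":0.3,"offset":[0,-0.98,0],"twist":0},{"jaw":0.3,"offset":[0,-0.9,0],"twist":0}]' >/dev/null; python3 -c "
from h import *
state()"
```

```text
t 23.30 pos [ 0.4553 -0.0309  0.3325] xang 1.5 tilt [-0.002 -0.003] F [ 0.4  0.1 -1.9] M [ 0.04 -0.07  0.02] w 0.449 ff 62.0 j [ 0.87  0.   -0.89  1.8   0.    1.34 -1.56]
```

```bash
python3 -m creep '[{"jaw":0.3,"offset":[0,0,0],"twist":-0.5},{"jaw":0.3,"offset":[0,0,0.2],"twist":-1},{"jaw":0.3,"offset":[0,0,0.2],"twist":-1},{"jaw":0.3,"offset":[0,0,0.2],"twist":-1},{"jaw":0.3,"offset":[0,0,0.2],"twist":-1},{"jaw":0.3,"offset":[0,0,0.2],"twist":-1},{"jaw":0.3,"offset":[0,0,0.2],"twist":-1},{"jaw":0.3,"offset":[0,0,0.2],"twist":-1},{"jaw":0.3,"offset":[0,0,0.2],"twist":-1},{"jaw":0.3,"offset":[0,0,0.2],"twist":-1},{"jaw":0.3,"offset":[0,0,0.2],"twist":-1},{"jaw":0.3,"offset":[0,0,0.2],"twist":-1}]' >/dev/null; python3 -m creep '[{"jaw":0.3,"offset":[0,0,0.2],"twist":-1},{"jaw":0.3,"offset":[0,0,0.2],"twist":-1},{"jaw":0.3,"offset":[0,0,0.2],"twist":-1},{"jaw":0.3,"offset":[0,0,0.2],"twist":-1},{"jaw":0.3,"offset":[0,0,0.2],"twist":-1},{"jaw":0.3,"offset":[0,0,0.2],"twist":-1},{"jaw":0.3,"offset":[0,0,0.2],"twist":-1},{"jaw":0.3,"offset":[0,0,0.2],"twist":-1},{"jaw":0.3,"offset":[0,0,0.2],"twist":-1},{"jaw":0.3,"offset":[0,0,0.2],"twist":-1},{"jaw":0.3,"offset":[0,0,0.2],"twist":-1},{"jaw":0.3,"offset":[0,0,0.2],"twist":-1}]' >/dev/null; python3 -m creep '[{"jaw":0.3,"offset":[0,0,0],"twist":-1},{"jaw":0.3,"offset":[0,0,0],"twist":-1},{"jaw":0.3,"offset":[0,0,0],"twist":-1},{"jaw":0.3,"offset":[0,0,0],"twist":-1},{"jaw":0.3,"offset":[0,0,0],"twist":-1},{"jaw":0.3,"offset":[0,0,0],"twist":-1},{"jaw":0.3,"offset":[0,0,0],"twist":-0.52},{"jaw":0.3,"offset":[0,0,0],"twist":0}]' >/dev/null;python3 - <<'E'
from h import *
s,M=state(); a=np.radians(1.65); g=np.array([.6642,-.0048])-.195*np.array([np.cos(a),np.sin(a)]); print(g)
todelta(M,[*(g-s['position'][:2]),.03-s['position'][2]])
snap('wrist','w4'); P=cloud(load('w4')); z=s['position'][2]
m=(abs(P[...,2]-(z+.0225))<.006)
try: rect(P,m&(np.hypot(P[...,0]-s['position'][0],P[...,1]-s['position'][1])<.13))
except Exception as e: print(e)
E
```

```text
t 25.97 pos [ 0.4551 -0.0329  0.2175] xang -178.4 tilt [-0.002 -0.002] F [-0.9  0.6 -1.2] M [-0.02  0.06 -0.04] w 0.454 ff 62.2 j [ 1.01  0.15 -1.11  1.97  0.16  1.11  1.43]
[ 0.46928085 -0.01041482]
tool units [-0.61  0.9   7.5 ]
c [462.  -33.3] size 69.0 66.2 ang 0.9 zmed 0.2399 n 17622 px [230 261] [414 423]
```

```bash
python3 -m creep '[{"jaw":0.3,"offset":[-0.3,0.45,0.6],"twist":0},{"jaw":0.3,"offset":[-0.31,0.45,0.9],"twist":0},{"jaw":0.3,"offset":[0,0,0.9],"twist":0},{"jaw":0.3,"offset":[0,0,0.9],"twist":0},{"jaw":0.3,"offset":[0,0,0.9],"twist":0},{"jaw":0.3,"offset":[0,0,0.9],"twist":0},{"jaw":0.3,"offset":[0,0,0.9],"twist":0},{"jaw":0.3,"offset":[0,0,0.8],"twist":0},{"jaw":0.3,"offset":[0,0,0.5],"twist":0},{"jaw":0.3,"offset":[0,0,0.2],"twist":0},{"jaw":0.3,"offset":[0,0,0],"twist":0}]' >/dev/null; python3 - <<'E'
from h import *
s,M=state(); snap('scene','s5'); 
P=cloud(load('s5')); z=s['position'][2]
m=(abs(P[...,2]-(z+.0235))<.008)&(P[...,0]>.46)&(P[...,0]<.64)&(abs(P[...,1]+.008)<.05)
rgb=load('s5')['rgb'].astype(int); m&=(rgb[...,0]>140)&(rgb[...,0]>rgb[...,2]+30)
rect(P,m); Q=P[m]; A=np.c_[Q[:,:2]-[.53,-.008],np.ones(len(Q))]; print('z plane slopes x,y',np.linalg.lstsq(A,Q[:,2],rcond=None)[0].round(4),'xmax',np.percentile(Q[:,0],[1,99]).round(4))
E
python3 -c "
import cv2; a=cv2.imread('pics/s5.png')[210:350,260:460]; cv2.imwrite('pics/c5.png',cv2.resize(a,None,fx=4,fy=4,interpolation=3))"
```

```text
t 26.93 pos [ 0.4687 -0.0106  0.0292] xang -178.4 tilt [-0.004 -0.002] F [-0.2  0.4 -1. ] M [0.02 0.03 0.07] w 0.453 ff 62.0 j [ 0.68  0.49 -0.91  2.12  0.56  0.79  1.02]
c [537.3 -10.5] size 112.7 41.9 ang 0.7 zmed 0.0502 n 482 px [324 254] [357 283]
z plane slopes x,y [-0.0095  0.0251  0.0504] xmax [0.4852 0.592 ]
```

View pics/c5.png

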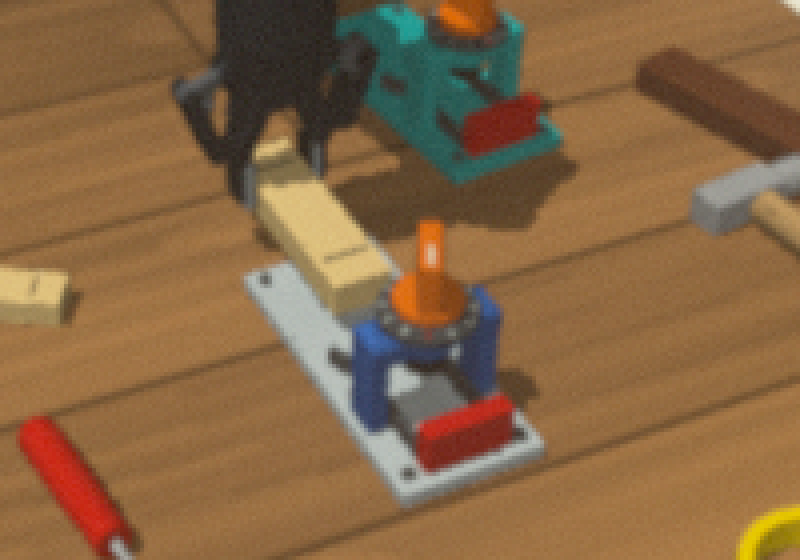

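The crop shows the blank held straight and level, its front just over the plate and in line with the channel (front end at ~(360,290) in the crop). Now I'll lower and slide in.

```bash
python3 -m creep '[{"jaw":0.3,"offset":[0,0,0.3],"twist":0},{"jaw":0.3,"offset":[0,0,0.26],"twist":0},{"jaw":0.3,"offset":[-0.3,0,0],"twist":0},{"jaw":0.3,"offset":[-0.35,0,0],"twist":0},{"jaw":0.3,"offset":[-0.35,0,0],"twist":0},{"jaw":0.3,"offset":[-0.35,0,0],"twist":0},{"jaw":0.3,"offset":[-0.2,0,0],"twist":0}]' 40 >/dev/null; python3 -c "
from h import *
s,M=state(); a=np.radians(1.65);d=s['position'][:2]-[.6642,-.0048]; print('jig x,y',np.dot(d,[np.cos(a),np.sin(a)]),np.dot(d,[-np.sin(a),np.cos(a)]))"; python3 -m creep '[{"jaw":0.3,"offset":[-0.3,0,0],"twist":0},{"jaw":0.3,"offset":[-0.35,0,0],"twist":0},{"jaw":0.3,"offset":[-0.35,0,0],"twist":0},{"jaw":0.3,"offset":[-0.35,0,0],"twist":0},{"jaw":0.3,"offset":[-0.2,0,0],"twist":0}]' 40 >/dev/null; python3 -c "
from h import *
s,M=state(); a=np.radians(1.65);d=s['position'][:2]-[.6642,-.0048]; print('jig x,y',np.dot(d,[np.cos(a),np.sin(a)]),np.dot(d,[-np.sin(a),np.cos(a)]))"
```

```text
t 27.57 pos [ 0.5107 -0.0094  0.0166] xang -178.4 tilt [ 0.    -0.002] F [ 0.1  1.7 -1.2] M [-0.01 -0.   -0.01] w 0.454 ff 62.0 j [ 0.63  0.57 -0.86  2.04  0.61  0.81  1.  ]
jig x,y -0.1535485551052221 -0.0002004035671202004
t 27.98 pos [ 0.5487 -0.0084  0.0161] xang -178.4 tilt [-0.001 -0.002] F [-0.3  0.3 -1.2] M [0.04 0.03 0.05] w 0.452 ff 62.0 j [ 0.59  0.62 -0.84  1.95  0.62  0.85  1.01]
jig x,y -0.11557985701957112 -0.0002516580609667541
```

```bash
cat > p.py <<'E'
from h import *
s,M=state(); a=np.radians(1.65);d=s['position'][:2]-[.6642,-.0048]; print('jig x,y',np.dot(d,[np.cos(a),np.sin(a)]).round(4),np.dot(d,[-np.sin(a),np.cos(a)]).round(4))
E
python3 -m creep '[{"jaw":0.3,"offset":[-0.2,0,0.03],"twist":0},{"jaw":0.3,"offset":[-0.25,0,0.03],"twist":0},{"jaw":0.3,"offset":[-0.2,0,0.03],"twist":0},{"jaw":0.3,"offset":[-0.15,0,0],"twist":0},{"jaw":0.3,"offset":[-0.1,0,0],"twist":0},{"jaw":0.3,"offset":[-0.05,0,0],"twist":0}]' 30 >/dev/null; python3 p.py;python3 -m creep '[{"jaw":0.3,"offset":[-0.05,0,0.02],"twist":0},{"jaw":0.3,"offset":[-0.05,0,0.02],"twist":0},{"jaw":0.3,"offset":[-0.05,0,0],"twist":0},{"jaw":0.3,"offset":[-0.05,0,0],"twist":0}]' >/dev/null; python3 p.py
```

```text
t 28.48 pos [ 0.5711 -0.0078  0.0137] xang -178.4 tilt [-0.002 -0.002] F [-0.  -0.8 -1. ] M [-0.01  0.11  0.04] w 0.458 ff 62.0 j [ 0.57  0.65 -0.83  1.89  0.63  0.88  1.02]
jig x,y -0.0931 -0.0003
t 28.82 pos [ 0.575  -0.0074  0.0135] xang -178.3 tilt [-0.003 -0.003] F [-3.1 -0.1  7.7] M [0.12 0.73 0.05] w 0.453 ff 63.0 j [ 0.56  0.66 -0.83  1.88  0.63  0.88  1.02]
jig x,y -0.0892 -0.0
```

```bash
python3 -m creep '[{"jaw":0.3,"offset":[-0.05,0,-0.01],"twist":0},{"jaw":0.3,"offset":[-0.05,0,0],"twist":0},{"jaw":0.3,"offset":[-0.05,0,0],"twist":0},{"jaw":0.3,"offset":[-0.03,0,0],"twist":0}]' >/dev/null; python3 p.py;python3 -m creep '[{"jaw":0.3,"offset":[-0.03,0,0],"twist":0},{"jaw":0.3,"offset":[-0.03,0,0],"twist":0}]' >/dev/null; python3 p.py;python3 -m creep '[{"jaw":0.3,"offset":[-0.03,0,0],"twist":0},{"jaw":0.3,"offset":[-0.03,0,0],"twist":0}]' >/dev/null; python3 p.py
```

```text
t 29.15 pos [ 0.5799 -0.0073  0.0135] xang -178.3 tilt [-0.003 -0.003] F [-4.1 -0.2  6.9] M [0.12 0.75 0.1 ] w 0.453 ff 62.9 j [ 0.56  0.67 -0.83  1.87  0.63  0.89  1.02]
jig x,y -0.0844 -0.0001
t 29.32 pos [ 0.5812 -0.0073  0.0135] xang -178.3 tilt [-0.003 -0.003] F [-3.9 -0.3  7.4] M [0.17 0.74 0.01] w 0.452 ff 62.9 j [ 0.56  0.67 -0.83  1.87  0.63  0.89  1.02]
jig x,y -0.083 -0.0001
t 29.48 pos [ 0.5812 -0.0072  0.0135] xang -178.3 tilt [-0.006 -0.004] F [-10.4  -0.4  11.7] M [0.15 1.71 0.1 ] w 0.454 ff 63.7 j [ 0.56  0.67 -0.83  1.87  0.63  0.9   1.02]
jig x,y -0.083 -0.0001
```

```bash
python3 -m creep '[{"jaw":0.3,"offset":[-0.03,0,0],"twist":0},{"jaw":0.3,"offset":[0,0,0],"twist":0}]' >/dev/null; python3 p.py; python3 -m creep '[{"jaw":0.3,"offset":[0.02,0,0],"twist":0},{"jaw":0.6,"offset":[0,0,0],"twist":0},{"jaw":0.8,"offset":[0,0,0],"twist":0},{"jaw":1,"offset":[0,0,0],"twist":0},{"jaw":1,"offset":[0,0,0],"twist":0},{"jaw":1,"offset":[0,0,0],"twist":0}]' >/dev/null; python3 p.py
python3 - <<'E'
from h import *
for n in('scene','side'): snap(n,n[1]+'6')
a=cv2.imread('pics/c6.png')[235:345,300:410]; b=cv2.imread('pics/i6.png')[195:285,220:330]
cv2.imwrite('pics/v6.png',np.hstack([cv2.resize(a,(400,400),interpolation=3),cv2.resize(b,(400,400),interpolation=3)]))
P=cloud(load('c6')); rgb=load('c6')['rgb'].astype(int)
m=(abs(P[...,2]-.036)<.005)&(P[...,0]>.46)&(P[...,0]<.72)&(abs(P[...,1]+.008)<.04)&(rgb[...,0]>140)&(rgb[...,0]>rgb[...,2]+30)&(rgb[...,1]>90)
rect(P,m); Q=P[m]; print(np.percentile(Q[:,0],[1,99]).round(4))
E
```

```text
t 29.65 pos [ 0.5812 -0.0073  0.0135] xang -178.3 tilt [-0.008 -0.004] F [-9.7 -0.5 12.1] M [ 0.08  1.71 -0.02] w 0.455 ff 63.8 j [ 0.56  0.67 -0.83  1.87  0.63  0.9   1.02]
jig x,y -0.0831 -0.0001
t 30.15 pos [ 0.5838 -0.0076  0.0128] xang -178.4 tilt [-0.002 -0.002] F [-0.3  0.7 -0.2] M [ 0.06 -0.01 -0.  ] w 0.999 ff 0.0 j [ 0.56  0.67 -0.83  1.86  0.63  0.89  1.02]
jig x,y -0.0805 -0.0005
c [695.8  -8.3] size 42.7 26.6 ang 71.6 zmed 0.035 n 100 px [361 308] [380 315]
[0.555  0.7062]
```

View pics/v6.png

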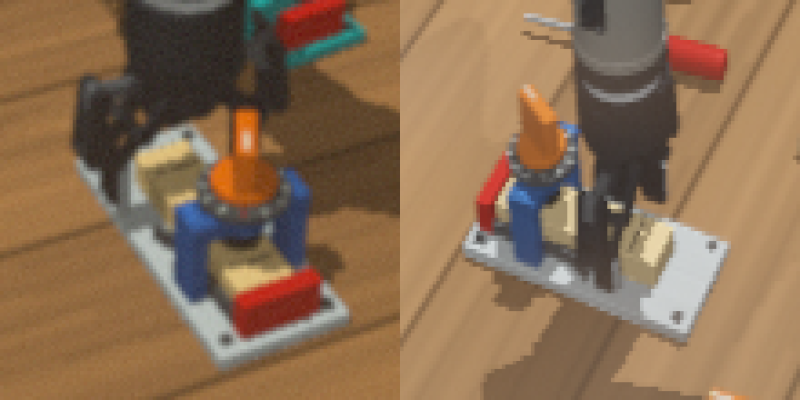

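Both views show the blank under the bridge with its end against the red stop and no gap visible. Contact built up to about 10 N, so I've released it. Now up, and over to the knob.

```bash
python3 -m creep '[{"jaw":1,"offset":[0,0,-0.3],"twist":0},{"jaw":1,"offset":[0,0,-0.7],"twist":0},{"jaw":1,"offset":[0,0,-0.95],"twist":0},{"jaw":1,"offset":[0,0,-0.95],"twist":0},{"jaw":1,"offset":[0,0,-0.95],"twist":0},{"jaw":1,"offset":[0,0,-0.95],"twist":0},{"jaw":1,"offset":[0,0,-0.95],"twist":0},{"jaw":1,"offset":[0,0,-0.95],"twist":0.8},{"jaw":1,"offset":[0,0,-0.95],"twist":1},{"jaw":1,"offset":[0,0,0],"twist":1},{"jaw":1,"offset":[0,0,0],"twist":1},{"jaw":1,"offset":[0,0,0],"twist":1}]' >/dev/null; python3 - <<'E'
from h import *
s,M=state(); todelta(M,np.array([.6642,-.0048,.101])-s['position'])
snap('wrist','w7'); P=cloud(load('w7'))
near=(np.hypot(P[...,0]-.63,P[...,1]+.006)<.16); rgb=load('w7')['rgb'].astype(int)
for n,m in(('plate',(P[...,2]>.008)&(P[...,2]<.0155)),('blank',(abs(P[...,2]-.036)<.005)&(P[...,0]<.64)),('bar',(P[...,2]>.126)&(P[...,2]<.136)),('stop',(P[...,2]>.039)&(P[...,2]<.046)&(P[...,0]>.67)&(rgb[...,1]<70))):
    print(n)
    try: rect(P,near&m); Q=P[near&m]; print(np.percentile(Q[:,0],[1,50,99]).round(4),np.percentile(Q[:,1],[1,50,99]).round(4))
    except Exception as e: print('none')
E
```

```text
t 31.25 pos [ 0.5841 -0.0068  0.2054] xang 152.6 tilt [-0.    -0.003] F [-0.  -0.8  0.1] M [-0.    0.02 -0.01] w 0.998 ff 0.0 j [ 0.61  0.41 -0.87  1.71  0.34  1.18  0.74]
tool units [-2.8   1.56  4.18]
plate
c [619.   -6.4] size 210.3 92.3 ang 1.5 zmed 0.0119 n 9429 px [242 116] [426 312]
[0.5152 0.5575 0.7163] [-0.0527  0.0046  0.0401]
blank
c [597.3  -7.4] size 86.2 40.1 ang 1.5 zmed 0.0359 n 4221 px [285 175] [369 276]
[0.5548 0.5947 0.6391] [-0.027  -0.0069  0.0125]
bar
c [663.6  -4.7] size 41.7 14.2 ang 152.3 zmed 0.1296 n 1073 px [366 316] [388 370]
[0.6445 0.6619 0.6824] [-0.0181 -0.0043  0.0086]
stop
c [712.5  19.5] size 17.5 10.5 ang 136.5 zmed 0.0419 n 125 px [401 312] [414 328]
[0.7037 0.7115 0.717 ] [0.0108 0.0195 0.0241]
```

The wrist camera puts the blank's rear end at x=0.5542. That is exactly the home value, so the blank is home. Now to the knob.

```bash
python3 -m creep '[{"jaw":1,"offset":[-0.7,0.39,0],"twist":0},{"jaw":1,"offset":[-0.7,0.39,0],"twist":0},{"jaw":1,"offset":[-0.7,0.39,0],"twist":0},{"jaw":1,"offset":[-0.7,0.39,0.3],"twist":0},{"jaw":1,"offset":[0,0,0.8],"twist":0},{"jaw":1,"offset":[0,0,0.9],"twist":0},{"jaw":1,"offset":[0,0,0.9],"twist":0},{"jaw":1,"offset":[0,0,0.7],"twist":0},{"jaw":1,"offset":[0,0,0.4],"twist":0},{"jaw":1,"offset":[0,0,0.18],"twist":0},{"jaw":1,"offset":[0,0,0],"twist":0}]' 40 >/dev/null; python3 p.py; python3 -m creep '[{"jaw":0.6,"offset":[0,0,0],"twist":0},{"jaw":0.35,"offset":[0,0,0],"twist":0},{"jaw":0.25,"offset":[0,0,0],"twist":0},{"jaw":0,"offset":[0,0,0],"twist":0},{"jaw":0,"offset":[0,0,0],"twist":0},{"jaw":0,"offset":[0,0,0],"twist":0},{"jaw":0,"offset":[0,0,0],"twist":0},{"jaw":0,"offset":[0,0,0],"twist":0}]' 40 >/dev/null; python3 p.py
```

```text
t 32.22 pos [ 0.6633 -0.0045  0.099 ] xang 152.9 tilt [-0.003 -0.002] F [-0.6 -0.4 -0.4] M [-0.01 -0.02  0.02] w 1.000 ff 0.0 j [ 0.48  0.65 -0.78  1.61  0.5   1.09  0.66]
jig x,y -0.0008 0.0003
t 32.88 pos [ 0.6639 -0.0047  0.1001] xang 152.8 tilt [-0.002 -0.003] F [-1.5 -0.6  3.2] M [-0.15  0.18  0.11] w 0.154 ff 43.5 j [ 0.48  0.65 -0.78  1.61  0.5   1.09  0.66]
jig x,y -0.0003 0.0001
```

```bash
cat > q.py <<'E'
from h import *
s=bot.sense(); M=R.from_rotvec(s['ee_rot']).as_matrix(); print('t %.2f ang %.1f Mz %.3f F %s w %.3f'%(s['t'],np.degrees(np.arctan2(M[1,0],M[0,0])),s['moment'][2],s['contact_force'].round(1),s['width']))
E
python3 -m creep '[{"jaw":0,"offset":[0,0,0],"twist":0.5},{"jaw":0,"offset":[0,0,0],"twist":1},{"jaw":0,"offset":[0,0,0],"twist":1}]' >/dev/null; python3 q.py; python3 -m creep '[{"jaw":0,"offset":[0,0,0],"twist":1},{"jaw":0,"offset":[0,0,0],"twist":1}]' >/dev/null; python3 q.py; python3 -m creep '[{"jaw":0,"offset":[0,0,0],"twist":1}]' >/dev/null; python3 q.py; python3 -m creep '[{"jaw":0,"offset":[0,0,0],"twist":1}]' >/dev/null; python3 q.py;  python3 -m creep '[{"jaw":0,"offset":[0,0,0],"twist":1}]' >/dev/null; python3 q.py
```

```text
t 33.13 ang 137.6 Mz 0.061 F [-1.4 -0.8  3.7] w 0.156
t 33.30 ang 125.6 Mz 0.112 F [-2.3 -1.9  3.5] w 0.159
t 33.38 ang 119.6 Mz 0.084 F [-1.1 -1.6  3.4] w 0.157
t 33.47 ang 113.6 Mz 0.101 F [-3.2 -1.1  3.7] w 0.156
t 33.55 ang 107.6 Mz 0.093 F [-2.1 -1.   4.4] w 0.158
```

```bash
python3 -m creep '[{"jaw":0,"offset":[0,0,0],"twist":1}]' >/dev/null; python3 q.py; python3 -m creep '[{"jaw":0,"offset":[0,0,0],"twist":1}]' >/dev/null; python3 q.py; python3 -m creep '[{"jaw":0,"offset":[0,0,0],"twist":1}]' >/dev/null; python3 q.py;  python3 -m creep '[{"jaw":0,"offset":[0,0,0],"twist":1}]' >/dev/null; python3 q.py
```

```text
t 33.63 ang 101.6 Mz 0.028 F [-2.6 -2.5  3.8] w 0.155
t 33.72 ang 95.6 Mz 0.100 F [-1.4 -0.4  3.8] w 0.154
t 33.80 ang 89.6 Mz 0.132 F [-1.9 -1.6  5. ] w 0.155
t 33.88 ang 83.6 Mz 0.133 F [-3.4 -1.6  4.3] w 0.157
```

```bash
python3 -m creep '[{"jaw":0,"offset":[0,0,0],"twist":1}]' >/dev/null; python3 q.py; python3 -m creep '[{"jaw":0,"offset":[0,0,0],"twist":1}]' >/dev/null; python3 q.py
```

```text
t 33.97 ang 77.6 Mz 0.059 F [-3.1 -1.6  4.6] w 0.159
t 34.05 ang 71.6 Mz 0.114 F [-2.2 -1.   5.6] w 0.161
```

```bash
python3 -m creep '[{"jaw":0,"offset":[0,0,0],"twist":0.6}]' >/dev/null; python3 q.py; python3 -m creep '[{"jaw":0,"offset":[0,0,0],"twist":0.6}]' >/dev/null; python3 q.py; python3 -m creep '[{"jaw":0,"offset":[0,0,0],"twist":0.6}]' >/dev/null; python3 q.py;  python3 -m creep '[{"jaw":0,"offset":[0,0,0],"twist":0.6}]' >/dev/null; python3 q.py;  python3 -m creep '[{"jaw":0,"offset":[0,0,0],"twist":0.6}]' >/dev/null; python3 q.py
```

```text
t 34.13 ang 68.0 Mz 0.200 F [-2.7 -2.   5.2] w 0.155
t 34.22 ang 64.5 Mz 0.272 F [-3.3 -1.5  5.2] w 0.157
t 34.30 ang 60.9 Mz 0.261 F [-3.5 -0.6  4.4] w 0.154
t 34.38 ang 57.3 Mz 0.258 F [-3.3 -0.3  6.1] w 0.151
t 34.47 ang 53.7 Mz 0.201 F [-3.3 -1.6  5.3] w 0.159
```

```bash
python3 -m creep '[{"jaw":0,"offset":[0,0,0],"twist":0.6}]' >/dev/null; python3 q.py; python3 -m creep '[{"jaw":0,"offset":[0,0,0],"twist":0.6}]' >/dev/null; python3 q.py; python3 -m creep '[{"jaw":0,"offset":[0,0,0],"twist":0.6}]' >/dev/null; python3 q.py;  python3 -m creep '[{"jaw":0,"offset":[0,0,0],"twist":0.6}]' >/dev/null; python3 q.py;  python3 -m creep '[{"jaw":0,"offset":[0,0,0],"twist":0.6}]' >/dev/null; python3 q.py
```

```text
t 34.55 ang 50.1 Mz 0.180 F [-3.3 -1.2  4.7] w 0.160
t 34.63 ang 46.5 Mz 0.144 F [-2.4 -0.2  5.5] w 0.159
t 34.72 ang 42.9 Mz 0.135 F [-3.3 -1.   5.2] w 0.151
t 34.80 ang 39.3 Mz 0.120 F [-2.9 -0.8  6.5] w 0.154
t 34.88 ang 35.7 Mz 0.185 F [-4.3 -1.6  4.9] w 0.156
```

```bash
python3 -m creep '[{"jaw":0,"offset":[0,0,0],"twist":0.6}]' >/dev/null; python3 q.py; python3 -m creep '[{"jaw":0,"offset":[0,0,0],"twist":0.6}]' >/dev/null; python3 q.py
```

```text
t 34.97 ang 32.1 Mz 0.243 F [-3.8 -0.6  5.4] w 0.161
t 35.05 ang 28.5 Mz 0.254 F [-3.5 -0.8  5.5] w 0.150
```

One full slip cycle is visible: the torque peaks at about 63°, dips at about 40° and peaks again at about 30°, so one click has passed. I'll ease into the next valley, which stays short of a third click, and let go.

```bash
python3 -m creep '[{"jaw":0,"offset":[0,0,0],"twist":0.6}]' >/dev/null; python3 q.py; python3 -m creep '[{"jaw":0,"offset":[0,0,0],"twist":0.6}]' >/dev/null; python3 q.py; python3 -m creep '[{"jaw":0,"offset":[0,0,0],"twist":0.5}]' >/dev/null; python3 q.py; python3 -m creep '[{"jaw":0,"offset":[0,0,0],"twist":0},{"jaw":0.3,"offset":[0,0,0],"twist":0},{"jaw":0.6,"offset":[0,0,0],"twist":0},{"jaw":1,"offset":[0,0,0],"twist":0},{"jaw":1,"offset":[0,0,0],"twist":0},{"jaw":1,"offset":[0,0,0],"twist":0},{"jaw":1,"offset":[0,0,-0.3],"twist":0},{"jaw":1,"offset":[0,0,-0.7],"twist":0},{"jaw":1,"offset":[0,0,-0.9],"twist":0},{"jaw":1,"offset":[0,0,-0.9],"twist":0},{"jaw":1,"offset":[0,0,-0.9],"twist":0},{"jaw":1,"offset":[0,0,-0.9],"twist":0}]' >/dev/null; python3 p.py
python3 - <<'E'
from h import *
snap('wrist','w8'); snap('scene','s8'); snap('side','d8')
P=cloud(load('w8'))
near=(np.hypot(P[...,0]-.63,P[...,1]+.006)<.16)
for n,m in(('plate',(P[...,2]>.008)&(P[...,2]<.0155)),('blank',(abs(P[...,2]-.036)<.005)&(P[...,0]<.64)),('bar',(P[...,2]>.126)&(P[...,2]<.136))):
    print(n)
    try: rect(P,near&m)
    except Exception as e: print('none')
E
```

```text
t 35.13 ang 24.9 Mz 0.230 F [-4.3 -0.5  5.5] w 0.155
t 35.22 ang 21.3 Mz 0.177 F [-3.9 -0.8  5.3] w 0.157
t 35.30 ang 18.3 Mz 0.117 F [-3.5  0.1  4.5] w 0.153
t 36.30 pos [ 0.664  -0.0042  0.2163] xang 18.5 tilt [-0.001 -0.002] F [ 0.3 -0.2  0.1] M [-0.03 -0.01  0.03] w 1.000 ff 0.0 j [ 0.13  0.44 -0.27  1.51  0.13  1.21 -1.41]
jig x,y -0.0002 0.0006
plate
c [573.   -7.8] size 117.4 92.3 ang 1.7 zmed 0.0118 n 5077 px [241 226] [354 347]
blank
c [589.1  -7.6] size 70.3 39.9 ang 1.4 zmed 0.0358 n 2331 px [271 248] [324 321]
bar
c [664.4  -4.9] size 41.5 14.0 ang 20.7 zmed 0.1295 n 1223 px [310 215] [332 275]
```

```bash
python3 - <<'E'
from h import *
a=cv2.imread('pics/s8.png')[245:345,310:410]; b=cv2.imread('pics/d8.png')[195:285,225:325]
cv2.imwrite('pics/v8.png',np.hstack([cv2.resize(a,(400,400),interpolation=3),cv2.resize(b,(400,400),interpolation=3)]))
E
```

```text
(no output)
```

View pics/v8.png

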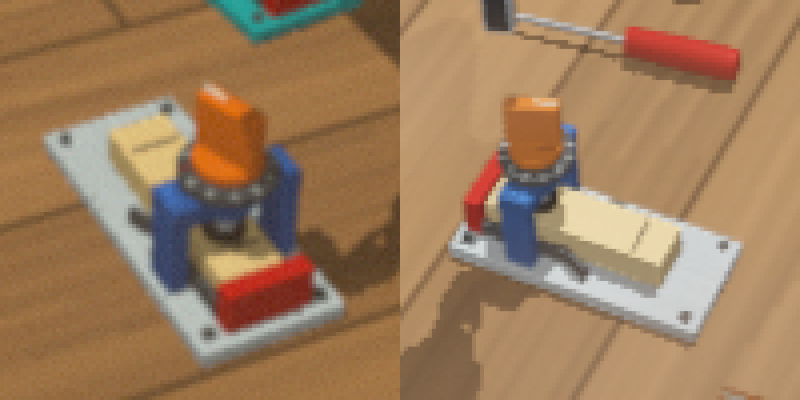

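The blank sits against the red stop with the pad pressed on it (left half around (225,230)), and the gripper is clear. Handing in.

```bash
python3 -c "
from station import bot
print(bot.sign_off())"
```

```text
the job is handed in; nothing more can be done
None
```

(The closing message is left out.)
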